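Free the saucer, nest the storage pots and put the pattern weights away in the top one

TASK

Clear the bench: first lay the cake of beeswax flat on the middle of the cork coaster to free the saucer, then nest all the tapered storage pots into one straight stack standing in the wooden saucer, in any order, each pot level and fully home in the one below without being forced. Last, lower all three brass pattern weights gently into the top pot, one beside another on its floor with their stems up, without dropping them in. Leave the other things on the bench where they are.

Things in the scene. Friction and masses are not known exactly. Their poses are not given: they have to be found in the camera images.
- pot_a: blue plastic pot (up to 4 alike), open top, 64 mm tall, ~0.09 kg. Body tapers from 57 mm (foot) to 78 mm outer diameter at 42 mm up; wall 2.5, floor 3 mm. From 42 to 64 mm up a straight collar, outer 100, inner 83 mm: rim 8.5 mm thick, pinch it (one finger inside). Fully home in another pot its collar rests on that rim, 22 mm higher, about 2 mm side play. Starts upright. Origin: underside centre, z up.
- pot_b: green plastic pot (up to 4 alike), open top, 64 mm tall, ~0.09 kg. Body tapers from 57 mm (foot) to 78 mm outer diameter at 42 mm up; wall 2.5, floor 3 mm. From 42 to 64 mm up a straight collar, outer 100, inner 83 mm: rim 8.5 mm thick, pinch it (one finger inside). Fully home in another pot its collar rests on that rim, 22 mm higher, about 2 mm side play. Starts upright. Origin: underside centre, z up.
- pot_c: orange plastic pot (up to 4 alike), open top, 64 mm tall, ~0.09 kg. Body tapers from 57 mm (foot) to 78 mm outer diameter at 42 mm up; wall 2.5, floor 3 mm. From 42 to 64 mm up a straight collar, outer 100, inner 83 mm: rim 8.5 mm thick, pinch it (one finger inside). Fully home in another pot its collar rests on that rim, 22 mm higher, about 2 mm side play. Starts upright. Origin: underside centre, z up.
- pot_d: grey plastic pot (up to 4 alike), open top, 64 mm tall, ~0.09 kg. Body tapers from 57 mm (foot) to 78 mm outer diameter at 42 mm up; wall 2.5, floor 3 mm. From 42 to 64 mm up a straight collar, outer 100, inner 83 mm: rim 8.5 mm thick, pinch it (one finger inside). Fully home in another pot its collar rests on that rim, 22 mm higher, about 2 mm side play. Starts upright. Origin: underside centre, z up.
- coaster: round flat cork coaster fixed to the bench, 64 mm across, 4 mm thick. Origin: centre of the underside.
- beeswax: brown-yellow cake of beeswax, 33 mm along its x, 46 mm along its y, 17 mm high, ~0.03 kg, lying flat in the saucer at the start, its lower 5 mm below the lip. Origin: centre of the underside, z up.
- saucer: round wooden saucer fixed to the bench, 96 mm across, with a flat floor 4 mm above the bench, inner diameter of the floor 74 mm, and a raised lip 9 mm high; the lowest pot's foot stands inside the lip. Origin: centre of the underside.
- weight_1: brass pattern weight, ~0.06 kg: rounded body 24 mm across, 23 mm high, flat foot 15 mm; straight wooden stem 11 mm in diameter from 23 to 104 mm up, round 12 mm tip at 110 mm. Starts upright. Taller than a pot is deep (61 mm), so the stem sticks out; three fit side by side on a pot floor (inner diameter 53 mm). Origin: foot centre, z up the stem.
- weight_2: brass pattern weight, ~0.06 kg: rounded body 24 mm across, 23 mm high, flat foot 15 mm; straight wooden stem 11 mm in diameter from 23 to 104 mm up, round 12 mm tip at 110 mm. Starts upright. Taller than a pot is deep (61 mm), so the stem sticks out; three fit side by side on a pot floor (inner diameter 53 mm). Origin: foot centre, z up the stem.
- weight_3: brass pattern weight, ~0.06 kg: rounded body 24 mm across, 23 mm high, flat foot 15 mm; straight wooden stem 11 mm in diameter from 23 to 104 mm up, round 12 mm tip at 110 mm. Starts upright. Taller than a pot is deep (61 mm), so the stem sticks out; three fit side by side on a pot floor (inner diameter 53 mm). Origin: foot centre, z up the stem.
- jar: glass jar with orange lid, 64 mm across, 72 mm tall; bystander. Origin: centre of the underside.
- clip: blue and white clip clamp, 22x83x28 mm; bystander. Origin: centre of the underside.
- eraser: yellow eraser, 16x28x8 mm; bystander. Origin: centre of the underside.
- roll: bobbin of dark red ribbon, 60 mm across, 26 mm tall; bystander. Origin: centre of the underside.

How it is judged:
By the outcome, as a careful person would: the job done as asked, in the order asked, and still so for the second after the job is handed in, with the robot touching nothing.
Of pot_a, pot_b, pot_c, pot_d only 3 to 4 are there at a start; the rules pass over those that are not, and their reading is None.
At some moment in a run one of beeswax may be knocked a few centimetres aside while the robot is not near it.
It also fails if it takes over 210 s, if anything falls off the work surface, if the arm or the gripper's body presses on something with over 40 N, if the wrist force passes 120 N, or if a joint passes its speed limit or range.

ROBOT

A 6-joint arm with a two-finger parallel gripper is mounted at the origin on a cart in front of the work surface, level with it; the furniture and walls round the work are solid. World frame = base frame: x ahead of the robot, y to its left, z up, the work surface at z = 0. Lengths are in m, angles in rad, forces in N, time in s.
With the tool pointing down it reaches from about 0.35 to 0.775 m from the base axis. Payload 5.5 kg.
Tool frame: the origin (TCP) lies between the finger pads; the fingertips stand 22 mm ahead of it and the grasp point (between the pads) lies 3 mm ahead of it (env.finger_overhang is the distance from the TCP to the fingertips, in m); y points along the fingers, x is the direction in which the jaws open and shut, and the axes are right-handed (so a half turn about y gives the same grasp; the last joint's range is limited). The gripper opens to 85 mm and grips with 20 to 120 N. Pads are 22 mm wide; open, the fingers measure 114 mm over their backs; the gripper's body (76 mm by 85 mm) begins 54 mm behind the grasp point. The pads swing forward as they close: fully open they stand 13 mm farther back than shut.
Start: joints at [0.971, 0.313, 0.046, 1.304, 0, 1.431], TCP at [0.255, 0.515, 0.253] pointing down, gripper open.
Joint ranges: [-2.76, 2.76], [-0.86, 1.69], [-1.03, 1.26], [-2.2, 2.34], [-1.47, 1.5], [-3.14, 3.14]. Speed limits (rad/s): [2.57, 2.57, 3.14, 3.14, 3.14, 3.14].

INTERFACE

Orientations are given as a unit quaternion [w, x, y, z].
In Python, from workcell import monitor, cams, job, env gives the robot as it stands.
- The arm moves only by the tool drive_tool, never from a script. Its argument "plan" is text: rows parted by semicolons, each of 7 numbers parted by spaces: the opening, from -1 (shut) to 1 (fully open), then the shift along the tool's x, y, z in mm, then the turn, a rotation vector about the tool's x, y, z in degrees. In form: gripper x y z rx ry rz; .... A call has 1 to 8 rows; each row shifts and turns the pose as measured when the row begins, along the tool's axes as they then stand; what a row does not reach is not made up. A row lasts 1/8 s, in which the tool goes at most 62.5 mm and 10.7 degrees, less where a joint would pass 70% of its speed; a pose out of reach is approached as far as the arm can. A call is refused whole if a number of a shift passes 62.5 or a number of a turn 10.7, either way. A call with a gripper value outside its range is refused whole. The fingers move at their own pace and stop on an object; "grip_force" is the grip in N (left out, the last holds). Time passes only in rows, so rows that do not move let the fingers close. It gives the time, the measured TCP pose, the force and the opening at its end, in the units of the state.
- monitor.get_state(): the state, without advancing time (a new reading comes with each control period).
- cams.read_camera(name): name is "side" or "top" or "wrist"; returns (picture, depth): 384x512x3 uint8, red, green, blue; 384x512 float32, m along the optical axis (not along the pixel's ray), 0 where there is no reading.
- cams.calibration(name): a dict with "fx", "fy", "cx", "cy" (pixels), "D" ([k1, k2, p1, p2, k3] as OpenCV has them; the pictures are not rectified), "R" (3x3) and "t" (3): a world point X has camera coordinates R X + t. Camera axes: x right, y down, z forward; pixel columns grow to the right and rows downward; lengths in m; the calibration is good to about 2 mm. A picture is of the moment at which its call begins: read the wrist's pose just before it. calibration takes no time and is no camera call; for the wrist camera it gives the pose at the moment of the call.
- job.hand_in(): hands the job in, once; it reports no verdict.
The state is a dict: "clock": time; "joint_pos": joint angles; "qvel": joint speeds; "tau": joint torques, N m; "tcp_pos": TCP position; "orientation": TCP orientation; "wrist_force": force on the tool from outside, world axes, zero at the start; "ft_torque": the same for the moment, N m; "finger_gap": finger opening in m.
Only numpy, scipy, OpenCV 4.12 (cv2) and the standard library are available. Lean on these libraries where they do the work, as an engineer would, in place of code of your own. Each camera call takes 0.05 s, during which the arm holds its last target.

## Working session

There is one attempt and no reset: what is moved stays moved. The work goes in short steps, Python scripts to look and compute and a tool call to move; the robot and the scene stay as the last step left them, time stands still between calls to the robot, and variables do not carry over. Pictures are saved under pics/ and viewed, and the job is handed in when it is done.

Besides the shell and the picture viewer there is one more tool, called after "Emit:" as a command line: name --argument value ..., lists and objects as JSON in quotes. drive_tool: Moves the arm, as the interface text tells. Its arguments: {"type":"object","properties":{"plan":{"type":"string"},"grip_force":{"type":"number"}},"required":["plan"]}

```bash
ls; mkdir -p pics
cat > h.py <<'E'
import numpy as np, cv2
from workcell import monitor, cams, job, env
def snap(name,fn):
    im,d=cams.read_camera(name); c=cams.calibration(name)
    cv2.imwrite('pics/%s.png'%fn,cv2.cvtColor(im,cv2.COLOR_RGB2BGR)); np.savez('pics/%s.npz'%fn,im=im,d=d,**{k:np.array(v) for k,v in c.items()})
    return im,d,c
def load(fn):
    z=np.load('pics/%s.npz'%fn); return z['im'],z['d'],{k:z[k] for k in ['fx','fy','cx','cy','D','R','t']}
def K(c): return np.array([[c['fx'],0,c['cx']],[0,c['fy'],c['cy']],[0,0,1.]])
def ray(c,u,v):
    p=cv2.undistortPoints(np.array([[[u,v]]],float),K(c),np.array(c['D'],float))[0,0]
    R=np.array(c['R']);t=np.array(c['t']); return -R.T@t, R.T@np.array([p[0],p[1],1.])
def atz(c,u,v,z):
    o,r=ray(c,u,v); return o+r*(z-o[2])/r[2]
def cloud(d,c):
    H,W=d.shape; uu,vv=np.meshgrid(np.arange(W),np.arange(H))
    p=cv2.undistortPoints(np.stack([uu,vv],-1).reshape(-1,1,2).astype(float),K(c),np.array(c['D'],float))[:,0]
    P=np.c_[p,np.ones(len(p))]*d.reshape(-1,1)
    X=(P-np.array(c['t']))@np.array(c['R']); X[d.reshape(-1)==0]=np.nan
    return X.reshape(H,W,3)
def proj(c,X):
    r=cv2.Rodrigues(np.array(c['R'],float))[0]
    return cv2.projectPoints(np.array(X,float).reshape(-1,1,3),r,np.array(c['t'],float),K(c),np.array(c['D'],float))[0][:,0]
def st():
    s=monitor.get_state(); print({k:np.round(s[k],4).tolist() for k in s}); return s
E
python3 - <<'E'
from h import *
st(); print(env.finger_overhang)
for n in ['side','top','wrist']:
    snap(n,n+'0')
E
```

```text
pics
{'clock': 0.0, 'joint_pos': [0.9714, 0.314, 0.0449, 1.3036, 0.0, 1.4312], 'qvel': [-0.0001, 0.0001, -0.0013, 0.0012, -0.0008, -0.0003], 'tau': [-0.0025, -48.0631, 29.8531, 0.0195, -0.0003, -0.0], 'tcp_pos': [0.2549, 0.5149, 0.2524], 'orientation': [-0.6005, 0.6011, 0.3723, -0.3735], 'wrist_force': [-1.2226, -0.3168, -0.0509], 'ft_torque': [-0.0303, -0.0041, 0.0202], 'finger_gap': 0.0853}
0.022
```

View pics/top0.png

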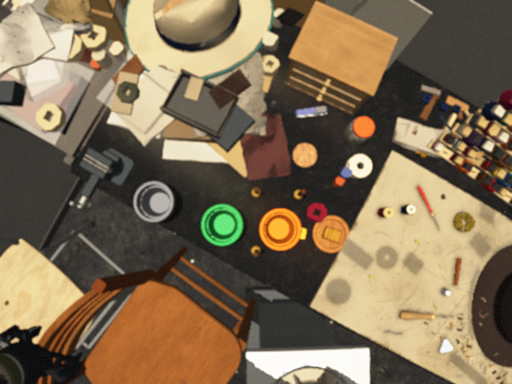

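View pics/side0.png

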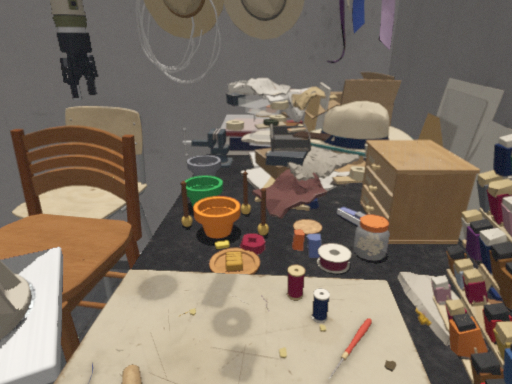

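View pics/wrist0.png

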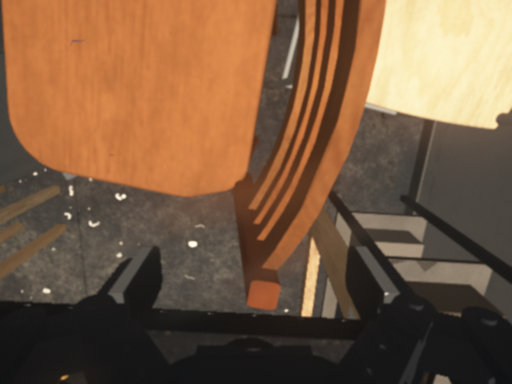

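The top view shows three pots: grey (154,202), green (222,225) and orange (281,230). The saucer with wax is at (331,234), the coaster at (304,154), and the weights at about (256,191), (298,194) and (256,251). Next I measure positions.

Run:
```python
from h import *
im,d,c=load('top0'); X=cloud(d,c)
print('cam',-c['R'].T@c['t'], c['fx'])
for n,u,v in [('grey',154,202),('green',222,225),('orange',281,230),('wax',331,234),('coaster',304,154),('w',256,191),('w',298,194),('w',256,251),('bench',200,180),('clip',311,112),('jar',362,127),('red',316,211),('eraser',304,234),('hat',200,20)]:
    print(n,X[v,u].round(3))
print(atz(c,0,0,0),atz(c,511,0,0),atz(c,0,383,0),atz(c,511,383,0))
I=cv2.imread('pics/top0.png')[80:300,120:400]; cv2.imwrite('pics/t0c.png',cv2.resize(I,None,fx=2.8,fy=2.7,interpolation=cv2.INTER_CUBIC))
I=cv2.imread('pics/side0.png')[140:290,160:410]; cv2.imwrite('pics/s0c.png',cv2.resize(I,None,fx=3.2,fy=3.2,interpolation=cv2.INTER_CUBIC))
```

```text
cam [0.49075593 0.13136663 0.91245889] 353.76229252724096
grey [0.536 0.392 0.004]
green [0.475 0.216 0.006]
orange [0.46  0.065 0.004]
wax [ 0.448 -0.06   0.019]
coaster [0.655 0.001 0.007]
w [0.553 0.128 0.106]
w [0.548 0.025 0.052]
w [0.415 0.13  0.089]
bench [0.592 0.273 0.   ]
clip [ 0.762 -0.018  0.025]
jar [ 0.709 -0.135  0.073]
red [ 0.507 -0.027 -0.002]
eraser [0.449 0.007 0.009]
hat [0.923 0.245 0.195]
[1.15930175 0.90504416 0.        ] [ 1.13915789 -0.6677461   0.        ] [0.03644489 0.84449786 0.        ] [ 0.01402017 -0.5739598   0.        ]
```

View pics/t0c.png

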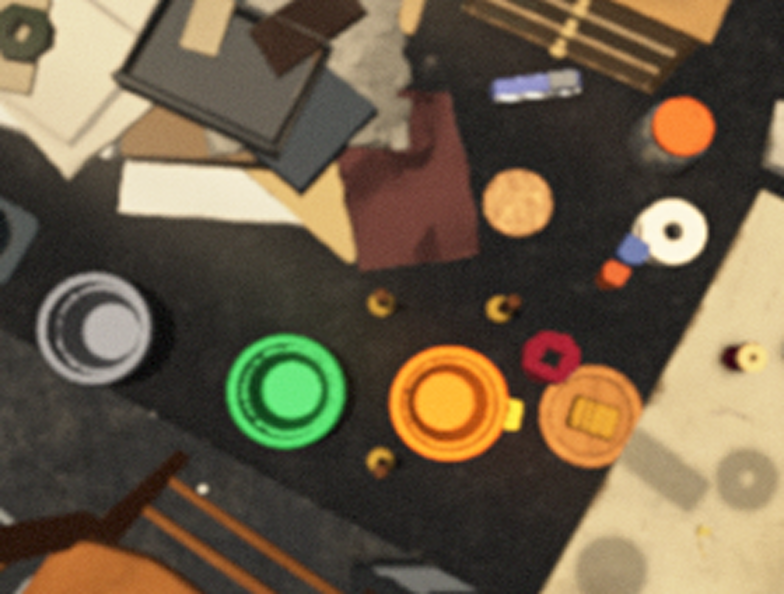

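View pics/s0c.png

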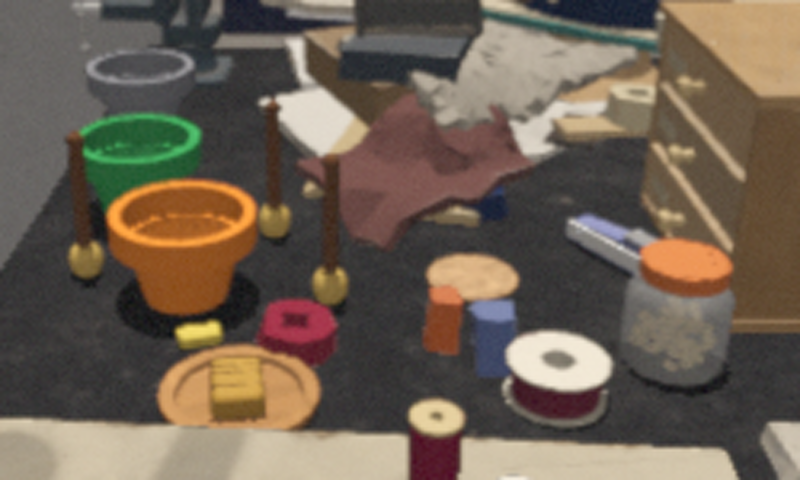

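```bash
cat >> h.py <<'E'
from scipy.spatial.transform import Rotation as Ro
def tool():
    s=monitor.get_state(); q=s['orientation']; return np.array(s['tcp_pos']), Ro.from_quat([q[1],q[2],q[3],q[0]]).as_matrix(), s
def fitcirc(P):
    A=np.c_[2*P,np.ones(len(P))]; b=(P**2).sum(1); s=np.linalg.lstsq(A,b,rcond=None)[0]
    return s[:2],np.sqrt(s[2]+s[:2]@s[:2])
E
python3 - <<'E'
from h import *
p,R,s=tool(); print(R.round(3))
for cam in ['top0','side0']:
    im,d,c=load(cam); X=cloud(d,c); Z=X[...,2]
    print(cam,-c['R'].T@c['t'])
    b=Z[170:190,190:215] if cam=='top0' else Z[240:260,170:180]
    print('bench z',np.nanmean(b),np.nanstd(b))
    for n,g,zr in [('grey',(.535,.392),(.057,.070)),('green',(.475,.216),(.057,.07)),('orange',(.46,.065),(.057,.07)),('saucer',(.448,-.06),(.006,.013)),('wax',(.448,-.06),(.016,.027)),('coaster',(.655,.001),(.002,.009)),('roll',(.61,-.13),(.02,.032)),('red',(.5,-.025),(.01,.04)),('erase',(.449,.007),(.004,.02)),('jar',(.709,-.135),(.06,.085))]:
        m=(np.hypot(X[...,0]-g[0],X[...,1]-g[1])<.07)&(Z>zr[0])&(Z<zr[1])
        P=X[m]
        if len(P)<10: print(n,'few',len(P)); continue
        lo=np.percentile(P,2,0);hi=np.percentile(P,98,0)
        cc,r=fitcirc(P[:,:2])
        print(n,len(P),'mean',P.mean(0).round(4),'mid',((lo+hi)/2).round(4),'ext',(hi-lo).round(4),'circ',cc.round(4),r.round(4))
E
```

```text
[[ 0.444 -0.001 -0.896]
 [ 0.896 -0.001  0.444]
 [-0.001 -1.     0.   ]]
top0 [0.49075593 0.13136663 0.91245889]
bench z 0.0010171371608314105 0.0016563186294595532
grey 458 mean [0.5352 0.3777 0.0643] mid [0.5346 0.3768 0.0634] ext [0.0948 0.0952 0.009 ] circ [0.5349 0.3765] 0.0457
green 436 mean [0.4769 0.2112 0.0646] mid [0.4772 0.2112 0.0638] ext [0.0933 0.0931 0.0075] circ [0.4775 0.2108] 0.0452
orange 440 mean [0.4638 0.0718 0.0645] mid [0.4645 0.0726 0.0644] ext [0.0951 0.0942 0.0072] circ [0.4647 0.0726] 0.0457
saucer 712 mean [ 0.44   -0.0726  0.0098] mid [ 0.44   -0.0601  0.0095] ext [0.1022 0.1323 0.0067] circ [ 0.4438 -0.0659] 0.0467
wax 356 mean [ 0.4653 -0.051   0.0206] mid [ 0.4695 -0.0484  0.0205] ext [0.0839 0.0757 0.0081] circ [ 0.4698 -0.0567] 0.0345
coaster 800 mean [ 0.6551 -0.0032  0.004 ] mid [ 0.6541 -0.0081  0.0049] ext [0.1219 0.0947 0.0056] circ [ 0.6545 -0.0058] 0.0392
roll 393 mean [ 0.6222 -0.1382  0.0268] mid [ 0.6218 -0.1267  0.0263] ext [0.0577 0.0785 0.0078] circ [ 0.6201 -0.1273] 0.0282
red 550 mean [ 0.4855 -0.0303  0.0192] mid [ 0.4906 -0.0285  0.
[... 959 characters left out ...]
0.0185] ext [0.0829 0.0727 0.0044] circ [ 0.47   -0.0534] 0.0334
coaster 235 mean [ 0.6517 -0.0028  0.0028] mid [ 0.6514 -0.0022  0.003 ] ext [0.0553 0.0569 0.0019] circ [ 0.6515 -0.0018] 0.0222
roll 588 mean [ 0.6134 -0.1324  0.0249] mid [ 0.623  -0.1249  0.0255] ext [0.1107 0.0831 0.0103] circ [ 0.6171 -0.119 ] 0.0353
red 571 mean [ 0.4977 -0.0239  0.019 ] mid [ 0.4954 -0.0152  0.0227] ext [0.1117 0.1072 0.0239] circ [ 0.4867 -0.0074] 0.0465
erase 647 mean [ 0.4608 -0.0119  0.012 ] mid [ 0.4607 -0.0007  0.0121] ext [0.1    0.1176 0.0154] circ [ 0.4566 -0.0026] 0.0453
jar 601 mean [ 0.723  -0.1409  0.07  ] mid [ 0.7303 -0.139   0.0722] ext [0.0933 0.0535 0.0226] circ [ 0.7303 -0.137 ] 0.036
```

```bash
cat >> h.py <<'E'
def plan(tx,ty,tz,psi=None,n=None,g=1):
    """world target TCP, jaw angle psi (deg, mod 180 nearest)"""
    p,R,s=tool(); tgt=np.array([tx,ty,tz])
    cur=np.degrees(np.arctan2(R[1,0],R[0,0])); dl=0 if psi is None else (psi-cur+90)%180-90
    # keep tool y straight down: compute target R
    a=np.radians(cur+dl); xx=np.array([np.cos(a),np.sin(a),0]); yy=np.array([0,0,-1.]); Rt=np.c_[xx,yy,np.cross(xx,yy)]
    rv=np.degrees(Ro.from_matrix(R.T@Rt).as_rotvec())
    dist=np.linalg.norm(tgt-p)*1000
    if n is None: n=int(max(np.ceil(dist/55),np.ceil(np.abs(rv).max()/10),1))
    print('cur',p.round(4),'psi %.1f'%cur,'gap %.4f'%s['finger_gap'],'t %.2f'%s['clock'],'F',np.round(s['wrist_force'],1),'dist %.0f rv'%dist,rv.round(1),'n',n)
    Rc=R.copy(); dw=(tgt-p)*1000/n; rows=[]
    for i in range(n):
        v=Rc.T@dw; rows.append('%g %.1f %.1f %.1f %.1f %.1f %.1f'%(g,*v,*(rv/n))); Rc=Rc@Ro.from_rotvec(np.radians(rv/n)).as_matrix()
    for i in range(0,n,8): print('; '.join(rows[i:i+8]))
E
python3 - <<'E'
from h import *
im,d,c=load('top0'); X=cloud(d,c)
for u0,u1,v0,v1 in [(60,260,245,384),(240,370,280,384),(160,260,70,180)]:
    print(np.nanmax(X[v0:v1,u0:u1,2]), np.nanpercentile(X[v0:v1,u0:u1,2],95))
p,R,s=tool(); cw=cams.calibration('wrist'); C=-np.array(cw['R']).T@np.array(cw['t'])
print('cam in tool',R.T@(C-p), 'cam axes in tool\n',(R.T@np.array(cw['R']).T).round(3), cw['fx'],cw['cx'],cw['cy'])
plan(.36,.36,.36,0)
E
```

```text
0.35083399189131653 0.08904847783969955
0.04941967057600592 0.014250451500120618
0.16459276075202114 0.159944588409647
cam in tool [ 0.00067833 -0.11930065  0.07640114] cam axes in tool
 [[ 1.     0.    -0.   ]
 [ 0.    -0.298  0.955]
 [ 0.    -0.955 -0.298]] 316.75210279128794 253.37451389593912 189.35721383399286
cur [0.255  0.515  0.2526] psi 63.7 gap 0.0852 t 0.15 F [ 0.1 -0.4  0.2] dist 216 rv [ 0.  63.7 -0.1] n 7
1 -13.2 -15.3 -23.3 0.0 9.1 -0.0; 1 -9.4 -15.3 -25.1 0.0 9.1 -0.0; 1 -5.3 -15.3 -26.2 0.0 9.1 -0.0; 1 -1.1 -15.3 -26.7 0.0 9.1 -0.0; 1 3.2 -15.3 -26.6 0.0 9.1 -0.0; 1 7.3 -15.3 -25.7 0.0 9.1 -0.0; 1 11.3 -15.3 -24.2 0.0 9.1 -0.0
```

Emit:
drive_tool --plan "1 -13 -15 -23 0 9.1 0; 1 -9 -15 -25 0 9.1 0; 1 -5 -15 -26 0 9.1 0; 1 -1 -15 -27 0 9.1 0; 1 3 -15 -27 0 9.1 0; 1 7 -15 -26 0 9.1 0; 1 11 -15 -24 0 9.1 0"

```text
clock: 1.02
tcp_pos: [0.3583, 0.3544, 0.3567]
orientation: [-0.704, 0.71, -0.014, 0.009]
wrist_force: [0.4, 1.2, 0.5]
finger_gap: 0.0852
```

Run:
```python
from h import *
plan(.47,.0,.33,0)
```

```text
cur [0.3583 0.3544 0.3567] psi -1.9 gap 0.0852 t 1.02 F [0.4 1.2 0.5] dist 373 rv [ 0.4 -1.9 -0.4] n 7
1 17.6 4.1 -50.0 0.1 -0.3 -0.1; 1 17.4 4.0 -50.1 0.1 -0.3 -0.1; 1 17.2 4.0 -50.2 0.1 -0.3 -0.1; 1 16.9 4.0 -50.3 0.1 -0.3 -0.1; 1 16.7 3.9 -50.4 0.1 -0.3 -0.1; 1 16.4 3.9 -50.5 0.1 -0.3 -0.1; 1 16.2 3.8 -50.5 0.1 -0.3 -0.1
```

Emit:
drive_tool --plan "1 17.5 4 -50 0.1 -0.3 0; 1 17.5 4 -50 0.1 -0.3 0; 1 17 4 -50 0.1 -0.3 0; 1 17 4 -50 0.1 -0.3 0; 1 17 4 -50 0.1 -0.3 0; 1 16.5 4 -50 0.1 -0.3 0; 1 16 4 -50 0.1 -0.3 0; 1 0 0 0 0 0 0"

```text
clock: 2.02
tcp_pos: [0.4743, -0.0097, 0.3269]
orientation: [0.709, -0.705, 0.001, 0.002]
wrist_force: [-0.6, 0.2, 1.0]
finger_gap: 0.085
```

Run:
```python
from h import *
st()
im,d,c=snap('wrist','w1')
cv2.imwrite('pics/w1b.png',cv2.resize(cv2.imread('pics/w1.png'),None,fx=1.5,fy=1.5,interpolation=cv2.INTER_CUBIC))
```

```text
{'clock': 2.025, 'joint_pos': [-0.1933, 0.1092, -0.033, 1.4345, 0.0056, 1.3754], 'qvel': [0.0315, -0.0208, -0.0118, 0.0236, 0.0262, 0.0025], 'tau': [-1.2904, -35.8856, 30.4064, -0.3386, -0.2107, -0.2583], 'tcp_pos': [0.4743, -0.0097, 0.3269], 'orientation': [0.7094, -0.7048, 0.0009, 0.0024], 'wrist_force': [-0.6237, 0.1818, 1.0344], 'ft_torque': [0.0518, 0.0571, 0.0173], 'finger_gap': 0.085}
```

View pics/w1b.png

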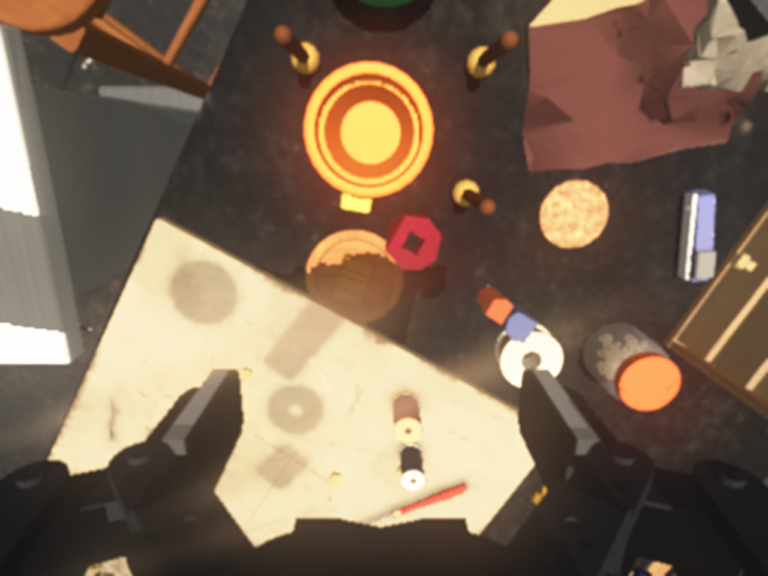

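The wrist view shows (enlarged px) the orange pot at (370,130) with the eraser just below it at (355,203). The saucer with wax is at (354,275), the coaster at (574,213), and weight bodies at (305,58), (481,62) and (466,193). The red spool at (413,242) touches the saucer region. Next I measure from the wrist cloud.

Run:
```python
from h import *
im,d,c=load('w1'); X=cloud(d,c); Z=X[...,2]
def q(u,v): return X[int(v/1.5),int(u/1.5)].round(4)
for n,u,v in [('wax',354,285),('lip',330,240),('coaster',574,213),('bench',480,130),('mat',230,270),('red',398,250),('mat2',330,340),('w1tip',283,34),('w2tip',509,40),('w3tip',486,206),('blue',518,328),('org',490,300)]:
    print(n,q(u,v))
for n,g,rr,zr in [('orange',(.462,.07),.07,(.057,.07)),('saucerlip',(.445,-.062),.055,(.006,.0125)),('coaster',(.653,-.002),.036,(.0025,.009)),('wax',(.445,-.062),.04,(.016,.028))]:
    m=(np.hypot(X[...,0]-g[0],X[...,1]-g[1])<rr)&(Z>zr[0])&(Z<zr[1])
    P=X[m]; lo=np.percentile(P,1,0);hi=np.percentile(P,99,0); cc,r=fitcirc(P[:,:2])
    print(n,len(P),'mean',P.mean(0).round(4),'mid',((lo+hi)/2).round(4),'ext',(hi-lo).round(4),'circ',cc.round(4),r.round(4))
    if n=='wax':
        print(cv2.minAreaRect((P[:,:2]*1000).astype(np.float32)))
I=cv2.imread('pics/w1.png')[140:230,190:310]; I=cv2.convertScaleAbs(I,alpha=1.6,beta=10); cv2.imwrite('pics/w1c.png',cv2.resize(I,None,fx=6,fy=6,interpolation=cv2.INTER_CUBIC))
I=cv2.imread('pics/top0.png')[205:265,290:370]; cv2.imwrite('pics/t0d.png',cv2.resize(I,None,fx=9,fy=9,interpolation=cv2.INTER_CUBIC))
```

```text
wax [ 0.4477 -0.0641  0.0183]
lip [ 0.4251 -0.0231  0.0082]
coaster [0.6517 0.0025 0.0028]
bench [ 0.5611  0.0766 -0.001 ]
mat [ 0.3286 -0.0524  0.0101]
red [ 0.4882 -0.0286  0.0208]
mat2 [ 0.4227 -0.1229  0.0107]
w1tip [0.4094 0.1321 0.1095]
w2tip [0.5544 0.1293 0.1084]
w3tip [0.5473 0.0232 0.1093]
blue [ 0.5983 -0.0962  0.0418]
org [ 0.5706 -0.0704  0.0414]
orange 1975 mean [0.4626 0.0753 0.0628] mid [0.4629 0.0727 0.0615] ext [0.0959 0.0956 0.0068] circ [0.4629 0.0728] 0.0453
saucerlip 1521 mean [ 0.4396 -0.0691  0.0088] mid [ 0.4441 -0.0646  0.0091] ext [0.0961 0.1002 0.006 ] circ [ 0.4448 -0.064 ] 0.0435
coaster 1105 mean [0.6516 0.0013 0.0033] mid [0.6518 0.0013 0.0038] ext [0.058  0.0574 0.0025] circ [0.6516 0.0013] 0.022
wax 596 mean [ 0.446  -0.0603  0.0188] mid [ 0.4462 -0.0607  0.0186] ext [0.0371 0.0426 0.0048] circ [ 0.446  -0.0606] 0.0148
((445.90325927734375, -60.76830291748047), (42.31427001953125, 30.432476043701172), 69.73703002929688)
```

View pics/w1c.png

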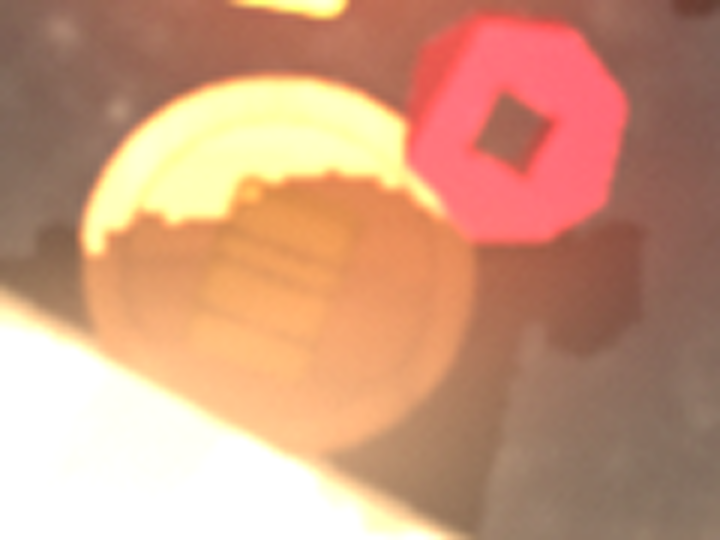

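View pics/t0d.png

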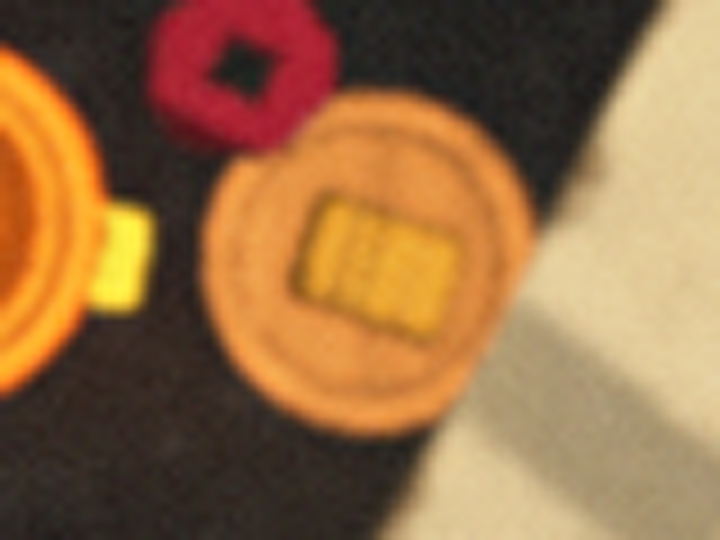

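Run:
```python
from h import *
plan(.446,-.061,.11,-20,n=6,g=.3)
```

```text
cur [ 0.4737 -0.0083  0.3273] psi 0.2 gap 0.0853 t 2.08 F [-0.1 -0.6 -0.6] dist 225 rv [-0.4 20.2 -0.3] n 6
0.3 -4.5 36.2 -9.0 -0.1 3.4 -0.1; 0.3 -4.0 36.2 -9.2 -0.1 3.4 -0.1; 0.3 -3.5 36.2 -9.4 -0.1 3.4 -0.1; 0.3 -2.9 36.2 -9.6 -0.1 3.4 -0.1; 0.3 -2.4 36.2 -9.7 -0.1 3.4 -0.1; 0.3 -1.9 36.2 -9.8 -0.1 3.4 -0.1
```

Emit:
drive_tool --plan "0.3 -4.5 36 -9 -0.1 3.4 0; 0.3 -4 36 -9 -0.1 3.4 0; 0.3 -3.5 36 -9.5 -0.1 3.4 0; 0.3 -3 36 -9.5 -0.1 3.4 0; 0.3 -2.5 36 -10 -0.1 3.4 0; 0.3 -2 36 -10 0 3.4 0; 0.3 0 0 0 0 0 0"

```text
clock: 2.95
tcp_pos: [0.443, -0.0534, 0.1073]
orientation: [0.696, -0.696, 0.125, -0.122]
wrist_force: [0.3, 1.0, 0.7]
finger_gap: 0.0554
```

Run:
```python
from h import *
plan(.446,-.061,.029,-20,n=3,g=.3)
im,d,c=snap('wrist','w2')
p,R,s=tool()
print('gp px',proj(c,p+R@np.array([0,.003,0])), proj(c,[.446,-.061,.021]))
```

```text
cur [ 0.443  -0.0534  0.1073] psi -20.1 gap 0.0554 t 2.95 F [0.3 1.  0.7] dist 79 rv [ 0.  -0.1 -0.2] n 3
0.3 1.9 26.1 -2.0 0.0 -0.0 -0.1; 0.3 1.9 26.1 -2.0 0.0 -0.0 -0.1; 0.3 1.8 26.1 -2.0 0.0 -0.0 -0.1
gp px [[253.60908946 273.14400502]] [[259.20520408 214.50994851]]
```

View pics/w2.png

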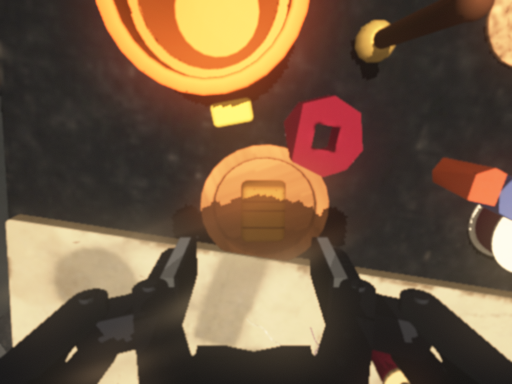

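Run:
```python
from h import *
im,d,c=load('w2'); X=cloud(d,c); Z=X[...,2]
for n,g,rr,zr in [('saucerlip',(.445,-.062),.055,(.006,.0125)),('wax',(.445,-.062),.04,(.016,.028))]:
    m=(np.hypot(X[...,0]-g[0],X[...,1]-g[1])<rr)&(Z>zr[0])&(Z<zr[1]); m[245:]=0
    P=X[m]; lo=np.percentile(P,1,0);hi=np.percentile(P,99,0); cc,r=fitcirc(P[:,:2])
    print(n,len(P),'mean',P.mean(0).round(4),'mid',((lo+hi)/2).round(4),'ext',(hi-lo).round(4),'circ',cc.round(4),r.round(4))
    if n=='wax': print(cv2.minAreaRect((P[:,:2]*1000).astype(np.float32)))
print(atz(c,264,210,.021))
I=cv2.imread('pics/w2.png')[130:270,180:350]; I=cv2.convertScaleAbs(I,alpha=1.6,beta=10); cv2.imwrite('pics/w2c.png',cv2.resize(I,None,fx=4.2,fy=4.2,interpolation=cv2.INTER_CUBIC))
```

```text
saucerlip 3547 mean [ 0.4518 -0.0493  0.0091] mid [ 0.4497 -0.0572  0.0088] ext [0.0916 0.0824 0.0053] circ [ 0.4498 -0.0614] 0.0411
wax 2386 mean [ 0.4487 -0.0614  0.02  ] mid [ 0.4485 -0.0621  0.0191] ext [0.0374 0.0434 0.0055] circ [ 0.4485 -0.0619] 0.015
((448.5757141113281, -62.927764892578125), (42.854976654052734, 30.726261138916016), 69.48418426513672)
[ 0.45029735 -0.05895757  0.021     ]
```

View pics/w2c.png

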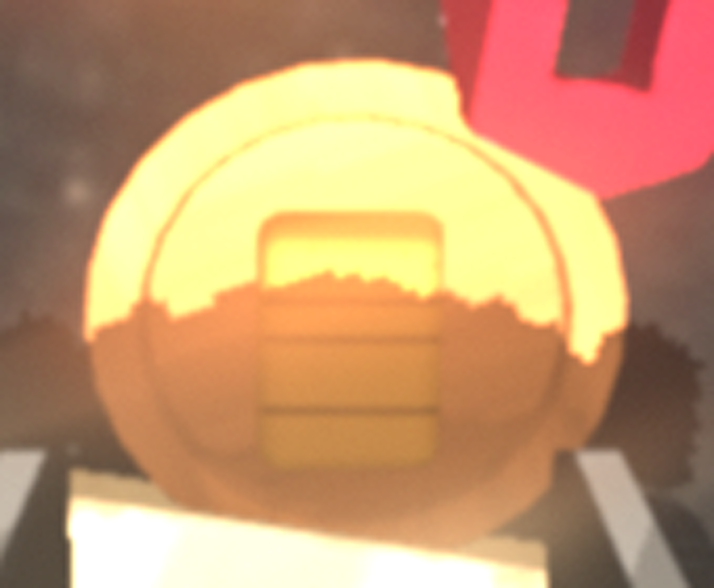

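Run:
```python
from h import *
plan(.449,-.062,.029,-20,n=3,g=.3)
```

```text
cur [ 0.4445 -0.0536  0.1089] psi -20.1 gap 0.0552 t 3.00 F [-0.6 -0.1  0.5] dist 80 rv [ 0.  -0.1 -0. ] n 3
0.3 2.4 26.6 -2.1 0.0 -0.0 -0.0; 0.3 2.4 26.6 -2.1 0.0 -0.0 -0.0; 0.3 2.4 26.6 -2.1 0.0 -0.0 -0.0
```

Emit:
drive_tool --plan "0.3 2.4 26 -2 0 0 0; 0.3 2.4 26 -2 0 0 0; 0.3 2.4 20 -2 0 0 0; 0.3 0 0 0 0 0 0"

```text
clock: 3.5
tcp_pos: [0.4574, -0.0601, 0.0437]
orientation: [-0.697, 0.697, -0.115, 0.125]
wrist_force: [0.2, -0.1, 0.4]
finger_gap: 0.0556
```

Run:
```python
from h import *
plan(.449,-.062,.028,-20,n=1,g=.3)
```

```text
cur [ 0.4574 -0.0601  0.0437] psi -19.5 gap 0.0556 t 3.50 F [ 0.2 -0.1  0.4] dist 18 rv [-0.1  0.5  0.8] n 1
0.3 -7.6 15.6 -4.6 -0.1 0.5 0.8
```

Emit:
drive_tool --plan "0.3 -7.5 5 -4.5 0 0.5 0.8; 0.3 0 0 0 0 0 0; 0.3 0 0 0 0 0 0"

```text
clock: 3.88
tcp_pos: [0.4511, -0.0618, 0.0421]
orientation: [0.697, -0.696, 0.121, -0.124]
wrist_force: [0.0, 0.3, 0.0]
finger_gap: 0.0558
```

Run:
```python
from h import *
plan(.449,-.062,.028,-20,n=1,g=.3)
```

```text
cur [ 0.4511 -0.0618  0.0421] psi -19.9 gap 0.0558 t 3.88 F [0.  0.3 0. ] dist 14 rv [-0.1  0.1  0.3] n 1
0.3 -2.0 14.1 -0.9 -0.1 0.1 0.3
```

Emit:
drive_tool --plan "0.3 -1.5 10 -1 0 0 0.3; 0.3 0 5 0 0 0 0; 0.3 0 2 0 0 0 0"

```text
clock: 4.25
tcp_pos: [0.4497, -0.0624, 0.0245]
orientation: [0.697, -0.696, 0.122, -0.123]
wrist_force: [0.6, -0.5, -0.2]
finger_gap: 0.0557
```

Run:
```python
from h import *
plan(.449,-.062,.028,-20,n=1,g=.3)
```

```text
cur [ 0.4497 -0.0624  0.0245] psi -19.9 gap 0.0557 t 4.25 F [ 0.6 -0.5 -0.2] dist 4 rv [-0.1  0.1  0. ] n 1
0.3 -0.8 -3.5 0.2 -0.1 0.1 0.0
```

Emit:
drive_tool --plan "0.3 -0.5 -4 0 0 0 0; -0.4 0 0 0 0 0 0; -0.6 0 0 0 0 0 0; -0.6 0 0 0 0 0 0; -0.6 0 0 0 0 0 0" --grip_force 30

```text
clock: 4.88
tcp_pos: [0.4492, -0.0623, 0.0287]
orientation: [0.697, -0.696, 0.122, -0.123]
wrist_force: [-0.5, -0.3, -0.4]
finger_gap: 0.0309
```

Run:
```python
from h import *
plan(.449,-.062,.12,-20,n=3,g=-.6)
snap('wrist','w3')
```

```text
cur [ 0.4492 -0.0623  0.0287] psi -19.9 gap 0.0309 t 4.88 F [-0.5 -0.3 -0.4] dist 91 rv [-0.1  0.1  0. ] n 3
-0.6 -0.1 -30.4 0.1 -0.0 0.0 0.0; -0.6 -0.1 -30.4 0.1 -0.0 0.0 0.0; -0.6 -0.1 -30.4 0.1 -0.0 0.0 0.0
```

View pics/w3.png

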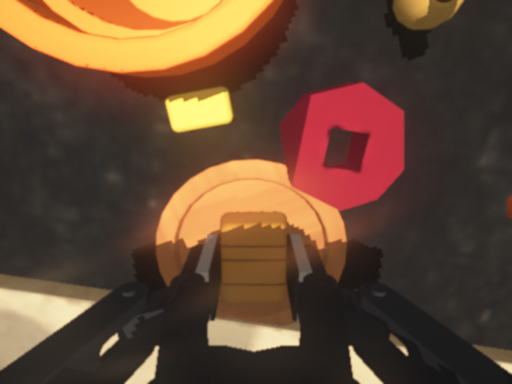

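Emit:
drive_tool --plan "-0.6 0 -20 0 0 0 0; -0.6 0 -45 0 0 0 0; -0.6 0 -50 0 0 0 0; -0.6 0 -35 0 0 0 0; -0.6 0 -10 0 0 0 0"

```text
clock: 5.55
tcp_pos: [0.4474, -0.0621, 0.1915]
orientation: [0.697, -0.695, 0.124, -0.121]
wrist_force: [-0.2, -0.3, -1.7]
finger_gap: 0.031
```

Run:
```python
from h import *
plan(.652,.0,.19,-20,n=5,g=-.6)
```

```text
cur [ 0.4474 -0.0621  0.1915] psi -19.9 gap 0.0310 t 5.55 F [-0.2 -0.3 -1.7] dist 214 rv [-0.1  0.1 -0.3] n 5
-0.6 34.2 0.2 25.6 -0.0 0.0 -0.1; -0.6 34.2 0.2 25.6 -0.0 0.0 -0.1; -0.6 34.2 0.2 25.7 -0.0 0.0 -0.1; -0.6 34.2 0.3 25.7 -0.0 0.0 -0.1; -0.6 34.2 0.3 25.7 -0.0 0.0 -0.1
```

Emit:
drive_tool --plan "-0.6 30 0 22 0 0 0; -0.6 35 0 26 0 0 0; -0.6 35 0 26 0 0 0; -0.6 35 0 26 0 0 0; -0.6 15 0 12 0 0 0; -0.6 5 0 4 0 0 0"

```text
clock: 6.3
tcp_pos: [0.6352, -0.0043, 0.1831]
orientation: [0.697, -0.696, 0.128, -0.119]
wrist_force: [-0.8, 0.4, -0.1]
finger_gap: 0.0314
```

Run:
```python
from h import *
plan(.652,.0,.10,-20,n=3,g=-.6)
im,d,c=snap('wrist','w4'); X=cloud(d,c); Z=X[...,2]
for g,rr,zr in [((.652,.0),.036,(.0022,.009))]:
    m=(np.hypot(X[...,0]-g[0],X[...,1]-g[1])<rr)&(Z>zr[0])&(Z<zr[1])
    P=X[m]; lo=np.percentile(P,1,0);hi=np.percentile(P,99,0)
    print(len(P),P.mean(0),(lo+hi)/2,hi-lo)
```

```text
cur [ 0.6352 -0.0043  0.1831] psi -20.0 gap 0.0314 t 6.30 F [-0.8  0.4 -0.1] dist 85 rv [ 0.  -0.  -0.7] n 3
-0.6 5.1 27.6 3.3 0.0 -0.0 -0.2; -0.6 5.0 27.7 3.3 0.0 -0.0 -0.2; -0.6 4.9 27.7 3.3 0.0 -0.0 -0.2
2334 [6.52921410e-01 1.60729186e-04 2.93431068e-03] [ 6.53193586e-01 -4.18396913e-04  3.29914570e-03] [0.05841307 0.05767915 0.00216594]
```

View pics/w4.png

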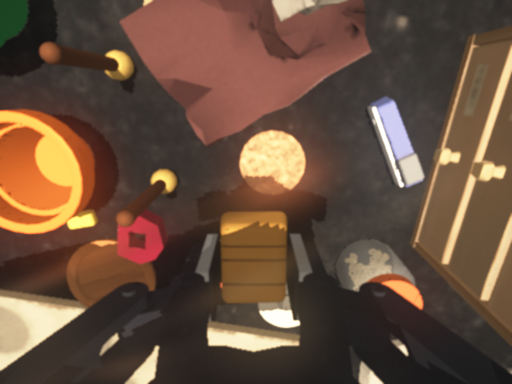

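Run:
```python
from h import *
im,d,c=load('w4'); X=cloud(d,c)
p,R,s=tool(); Y=(X-p)@R
m=np.zeros(d.shape,bool); m[205:305,215:290]=1
m&=(np.abs(Y[...,1])<.03)&(im[...,0]>im[...,2]*1.8)
P=Y[m]; lo=np.percentile(P,2,0);hi=np.percentile(P,98,0); print(len(P),np.median(P,0).round(4),((lo+hi)/2).round(4),(hi-lo).round(4))
plan(.653,.0,.10,-20,n=3,g=-.6)
```

```text
6030 [-0.0002  0.0101  0.0043] [0.     0.0145 0.0009] [0.0304 0.0121 0.0406]
cur [ 0.6353 -0.0042  0.1829] psi -20.1 gap 0.0310 t 6.35 F [ 1.2  0.  -1. ] dist 85 rv [-0.  -0.1 -0.7] n 3
-0.6 5.4 27.6 3.4 -0.0 -0.0 -0.2; -0.6 5.3 27.6 3.4 -0.0 -0.0 -0.2; -0.6 5.2 27.6 3.4 -0.0 -0.0 -0.2
```

Emit:
drive_tool --plan "-0.6 6 25 4 0 0 -0.2; -0.6 6 28 3.5 0 0 -0.2; -0.6 6 28 3 0 0 -0.2; -0.6 2 15 2 0 0 0; -0.6 1 5 1 0 0 0"

```text
clock: 6.98
tcp_pos: [0.655, 0.0002, 0.0781]
orientation: [-0.696, 0.696, -0.126, 0.122]
wrist_force: [1.0, -0.2, 0.1]
finger_gap: 0.0308
```

Run:
```python
from h import *
plan(.653,.0,.0295,-20,n=2,g=-.6)
```

```text
cur [6.55e-01 2.00e-04 7.81e-02] psi -20.2 gap 0.0308 t 6.97 F [ 1.  -0.2  0.1] dist 49 rv [ 0.1 -0.2 -0.3] n 2
-0.6 -0.8 24.3 -0.4 0.0 -0.1 -0.2; -0.6 -0.8 24.3 -0.4 0.0 -0.1 -0.2
```

Emit:
drive_tool --plan "-0.6 -1 15 -0.5 0 0 -0.2; -0.6 -1 15 0 0 0 0; -0.6 0 8 0 0 0 0; -0.6 0 4 0 0 0 0; -0.6 0 2 0 0 0 0"

```text
clock: 7.6
tcp_pos: [0.6539, -0.0001, 0.0353]
orientation: [-0.696, 0.696, -0.123, 0.124]
wrist_force: [0.4, -0.1, -0.4]
finger_gap: 0.0307
```

Run:
```python
from h import *
plan(.653,.0,.029,-20,n=2,g=-.6)
```

```text
cur [ 6.539e-01 -1.000e-04  3.530e-02] psi -20.2 gap 0.0307 t 7.60 F [ 0.4 -0.1 -0.4] dist 6 rv [ 0.  -0.2  0.1] n 2
-0.6 -0.5 3.2 -0.1 0.0 -0.1 0.0; -0.6 -0.5 3.2 -0.1 0.0 -0.1 0.0
```

Emit:
drive_tool --plan "-0.6 -0.5 3 0 0 0 0; -0.6 -0.5 2.5 0 0 0 0; -0.6 0 1.5 0 0 0 0"

```text
clock: 7.98
tcp_pos: [0.6537, 0.0002, 0.0287]
orientation: [-0.696, 0.696, -0.123, 0.125]
wrist_force: [1.1, -0.6, 0.2]
finger_gap: 0.0308
```

Emit:
drive_tool --plan "-0.6 0 1 0 0 0 0; -0.6 0 0.5 0 0 0 0"

```text
clock: 8.22
tcp_pos: [0.6537, 0.0002, 0.0286]
orientation: [-0.696, 0.696, -0.123, 0.125]
wrist_force: [-0.9, 0.9, 2.4]
finger_gap: 0.0309
```

Contact shows (about 2 N). I release and retreat.

Emit:
drive_tool --plan "-0.1 0 0 0 0 0 0; 0.2 0 0 0 0 0 0; 0.3 0 -1 0 0 0 0; 0.3 0 -20 0 0 0 0; 0.3 0 -45 0 0 0 0; 0.3 0 -55 0 0 0 0; 0.3 0 -50 0 0 0 0; 0.5 0 -20 0 0 0 0"

```text
clock: 9.22
tcp_pos: [0.6516, 0.0006, 0.2214]
orientation: [-0.696, 0.697, -0.125, 0.123]
wrist_force: [0.2, -0.1, 0.6]
finger_gap: 0.0638
```

Run:
```python
from h import *
plan(.653,.0,.029,-20,n=2,g=-.6)
snap('wrist','w5');snap('top','t5')
```

```text
cur [6.516e-01 6.000e-04 2.214e-01] psi -20.2 gap 0.0638 t 9.22 F [ 0.2 -0.1  0.6] dist 192 rv [ 0.1 -0.2 -0.1] n 2
-0.6 1.0 96.2 0.1 0.0 -0.1 -0.1; -0.6 0.9 96.2 0.1 0.0 -0.1 -0.1
```

View pics/w5.png

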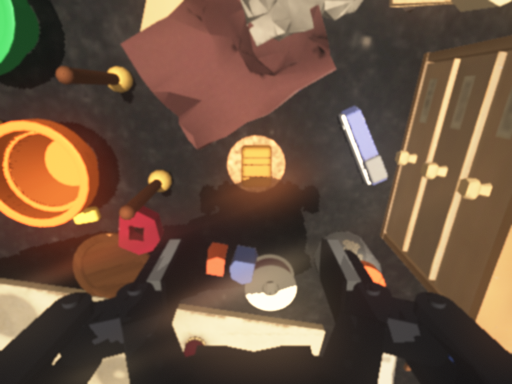

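```bash
cat >> h.py <<'E'
def ring(X,g,z0,z1,rmin,rmax,it=4):
    g=np.array(g,float)
    for _ in range(it):
        r=np.hypot(X[...,0]-g[0],X[...,1]-g[1]); m=(r<rmax)&(r>rmin)&(X[...,2]>z0)&(X[...,2]<z1)
        P=X[m][:,:2]
        if len(P)<20: return None
        # balance by angle: fit mean radius per angle bin
        a=np.arctan2(P[:,1]-g[1],P[:,0]-g[0]); b=np.floor((a+np.pi)/(np.pi/18)).astype(int)
        Q=np.array([P[b==k].mean(0) for k in range(36) if (b==k).sum()>3])
        g,rr=fitcirc(Q)
    return g.round(4),rr.round(4),len(Q),np.nanmedian(X[m][:,2]).round(4)
E
python3 - <<'E'
from h import *
for f in ['w1','w2','w5','t5','side0']:
    im,d,c=load(f); X=cloud(d,c)
    print(f,'org',ring(X,(.463,.072),.055,.072,.039,.054),'green',ring(X,(.476,.211),.055,.072,.039,.054),'grey',ring(X,(.534,.377),.055,.072,.039,.054))
    print('  saucer',ring(X,(.447,-.063),.0055,.0125,.036,.051),'coaster',ring(X,(.653,0),.002,.008,.025,.034))
I=cv2.imread('pics/t5.png')[205:265,270:350]
E
```

```text
w1 org (array([0.4629, 0.0728]), np.float64(0.0451), 36, np.float64(0.0629)) green None grey None
  saucer (array([ 0.4464, -0.0613]), np.float64(0.0428), 36, np.float64(0.0081)) coaster (array([0.6518, 0.0011]), np.float64(0.0283), 36, np.float64(0.003))
w2 org (array([0.4657, 0.0706]), np.float64(0.0451), 18, np.float64(0.0641)) green None grey None
  saucer (array([ 0.449 , -0.0626]), np.float64(0.0423), 36, np.float64(0.0093)) coaster (array([ 0.6531, -0.0038]), np.float64(0.0283), 11, np.float64(0.0045))
w5 org (array([0.4675, 0.0709]), np.float64(0.0447), 30, np.float64(0.0638)) green None grey None
  saucer (array([ 0.4496, -0.0604]), np.float64(0.0417), 22, np.float64(0.009)) coaster (array([ 0.6542, -0.0012]), np.float64(0.0286), 36, np.float64(0.0047))
t5 org (array([0.4647, 0.0726]), np.float64(0.0456), 36, np.float64(0.0645)) green (array([0.4776, 0.2108]), np.float64(0.045), 36, np.float64(0.0647)) grey (array([0.5349, 0.3762]), np.float64(0.0456), 36, np.float64(0.0647))
  saucer (array([ 0.4475, -0.0617]), np.float64(0.0422), 13, np.float64(0.0093)) coaster (array([6.541e-01, 1.000e-04]), np.float64(0.0289), 24, np.float64(0.0048))
side0 org (array([0.4612, 0.0682]), np.float64(0.0456), 36, np.float64(0.0614)) green (array([0.4742, 0.2076]), np.float64(0.0455), 29, np.float64(0.0607)) grey (array([0.5321, 0.374 ]), np.float64(0.0456), 29, np.float64(0.0604))
  saucer (array([ 0.4453, -0.065 ]), np.float64(0.0435), 36, np.float64(0.0081)) coaster (array([ 0.6501, -0.0014]), np.float64(0.0283), 6, np.float64(0.0027))
```

Run:
```python
from h import *
plan(.4655,.0258,.20,-90,n=8,g=-.2)
```

```text
cur [6.52e-01 5.00e-04 2.21e-01] psi -20.2 gap 0.0640 t 9.32 F [-0.1  0.3  0.6] dist 189 rv [ 0.1 69.8 -0. ] n 8
-0.2 -23.0 2.7 -5.1 0.0 8.7 -0.0; -0.2 -21.9 2.7 -8.5 0.0 8.7 -0.0; -0.2 -20.4 2.7 -11.7 0.0 8.7 -0.0; -0.2 -18.4 2.7 -14.7 0.0 8.7 -0.0; -0.2 -15.9 2.7 -17.3 0.0 8.7 -0.0; -0.2 -13.1 2.6 -19.5 0.0 8.7 -0.0; -0.2 -10.0 2.6 -21.3 0.0 8.7 -0.0; -0.2 -6.7 2.6 -22.6 0.0 8.7 -0.0
```

Emit:
drive_tool --plan "-0.2 -23 3 -5 0 8.7 0; -0.2 -22 3 -8.5 0 8.7 0; -0.2 -20.5 3 -12 0 8.7 0; -0.2 -18.5 3 -15 0 8.7 0; -0.2 -16 3 -17 0 8.7 0; -0.2 -13 3 -19.5 0 8.7 0; -0.2 -10 3 -21 0 8.7 0; -0.2 -7 3 -23 0 8.7 0"

```text
clock: 10.32
tcp_pos: [0.4546, 0.0301, 0.1836]
orientation: [0.486, -0.495, 0.514, -0.504]
wrist_force: [0.5, 0.3, -0.1]
finger_gap: 0.0339
```

Run:
```python
from h import *
plan(.4655,.0258,.14,-90,n=2,g=-.2)
```

```text
cur [0.4546 0.0301 0.1836] psi -92.1 gap 0.0339 t 10.32 F [ 0.5  0.3 -0.1] dist 45 rv [ 1.1 -2.1 -0.1] n 2
-0.2 1.9 21.7 6.0 0.6 -1.1 -0.0; -0.2 2.0 21.7 5.7 0.6 -1.1 -0.0
```

Emit:
drive_tool --plan "-0.2 2 18 7 0.6 -1.1 0; -0.2 2 15 6 0.5 -1 0; -0.2 0 4 0 0 0 0; -0.2 0 2 0 0 0 0"

```text
clock: 10.82
tcp_pos: [0.4613, 0.0266, 0.1386]
orientation: [0.498, -0.501, 0.503, -0.498]
wrist_force: [0.5, 0.9, 0.4]
finger_gap: 0.0341
```

Run:
```python
from h import *
plan(.4655,.0258,.069,-90,n=2,g=-.2)
im,d,c=snap('wrist','w6'); X=cloud(d,c)
print(ring(X,(.465,.0715),.055,.072,.037,.054))
```

```text
cur [0.4613 0.0266 0.1386] psi -90.0 gap 0.0341 t 10.82 F [0.5 0.9 0.4] dist 70 rv [ 0.5 -0.  -0.1] n 2
-0.2 0.5 34.8 2.4 0.2 -0.0 -0.1; -0.2 0.5 34.8 2.3 0.2 -0.0 -0.1
(array([0.4644, 0.0707]), np.float64(0.045), 33, np.float64(0.0623))
```

View pics/w6.png

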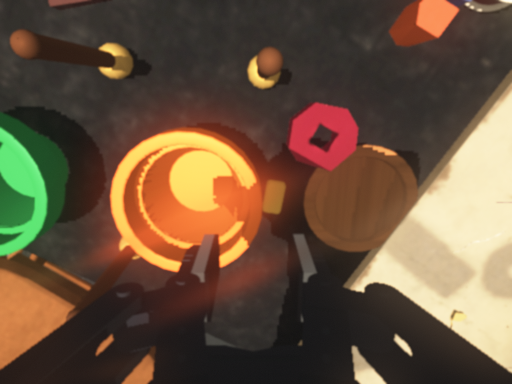

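Emit:
drive_tool --plan "-0.2 0.5 20 3 0.2 0 0; -0.2 0.5 20 2 0 0 0; -0.2 0 12 0 0 0 0; -0.2 0 6 0 0 0 0; -0.2 0 3 0 0 0 0"

```text
clock: 11.5
tcp_pos: [0.4677, 0.0257, 0.0776]
orientation: [0.5, -0.5, 0.501, -0.499]
wrist_force: [-0.0, 0.0, 0.9]
finger_gap: 0.0346
```

Run:
```python
from h import *
plan(.4645,.0253,.069,-90,n=1,g=-.2)
```

```text
cur [0.4677 0.0257 0.0776] psi -90.1 gap 0.0346 t 11.50 F [-0.   0.   0.9] dist 9 rv [ 0.1 -0.1 -0.1] n 1
-0.2 0.5 8.6 -3.2 0.1 -0.1 -0.1
```

Emit:
drive_tool --plan "-0.2 0.5 5 -3 0 0 0; -0.2 0 4 -1.5 0 0 0; -0.2 0 2 -0.5 0 0 0"

```text
clock: 11.88
tcp_pos: [0.4629, 0.0252, 0.0668]
orientation: [0.5, -0.499, 0.501, -0.5]
wrist_force: [0.7, -1.0, 0.5]
finger_gap: 0.0342
```

Run:
```python
from h import *
plan(.4645,.0253,.069,-90,n=1,g=-.2)
```

```text
cur [0.4629 0.0252 0.0668] psi -90.1 gap 0.0342 t 11.88 F [ 0.7 -1.   0.5] dist 3 rv [ 0.  -0.1 -0.1] n 1
-0.2 -0.1 -2.2 1.6 0.0 -0.1 -0.1
```

Emit:
drive_tool --plan "-0.2 0 -2.5 1.5 0 0 0; -0.6 0 0 0 0 0 0; -1 0 0 0 0 0 0; -1 0 0 0 0 0 0; -1 0 0 0 0 0 0; -1 0 0 0 0 0 0" --grip_force 30

```text
clock: 12.62
tcp_pos: [0.4647, 0.0252, 0.0697]
orientation: [0.5, -0.499, 0.501, -0.5]
wrist_force: [-0.1, 0.1, -0.3]
finger_gap: 0.0091
```

Rim gripped (gap 9 mm). I lift slowly and check.

Emit:
drive_tool --plan "-1 0 -10 0 0 0 0; -1 0 -20 0 0 0 0; -1 0 -25 0 0 0 0; -1 0 -20 0 0 0 0; -1 0 -10 0 0 0 0; -1 0 -4 0 0 0 0"

```text
clock: 13.38
tcp_pos: [0.4641, 0.025, 0.1633]
orientation: [0.5, -0.499, 0.501, -0.5]
wrist_force: [0.6, 0.7, -0.7]
finger_gap: 0.0087
```

Run:
```python
from h import *
plan(.449,-.108,.17,-90,n=5,g=-1)
im,d,c=snap('wrist','w7'); X=cloud(d,c)
p,R,s=tool(); print(ring(X,(p[0],p[1]+.0457),p[2]-.02,p[2]+.02,.037,.054), p)
```

```text
cur [0.4641 0.025  0.1633] psi -90.1 gap 0.0087 t 13.38 F [ 0.6  0.7 -0.7] dist 134 rv [ 0.  -0.1 -0.1] n 5
-1 26.6 -1.4 -3.0 0.0 -0.0 -0.0; -1 26.6 -1.4 -3.0 0.0 -0.0 -0.0; -1 26.6 -1.4 -3.0 0.0 -0.0 -0.0; -1 26.6 -1.4 -3.0 0.0 -0.0 -0.0; -1 26.6 -1.4 -3.0 0.0 -0.0 -0.0
(array([0.4658, 0.0691]), np.float64(0.0454), 30, np.float64(0.1563)) [0.46429444 0.02503448 0.1634338 ]
```

View pics/w7.png

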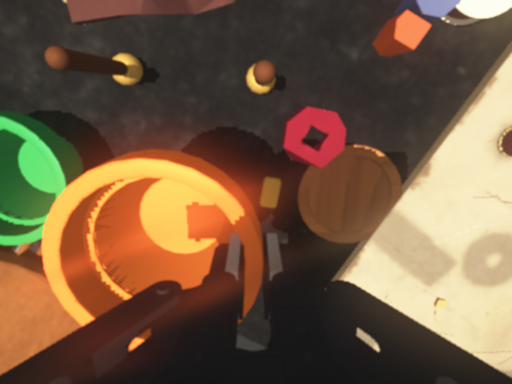

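Emit:
drive_tool --plan "-1 20 0 -3 0 0 0; -1 28 0 -3 0 0 0; -1 28 0 -3 0 0 0; -1 28 0 -3 0 0 0; -1 14 0 -1 0 0 0; -1 6 0 0 0 0 0; -1 2 0 0 0 0 0"

```text
clock: 14.3
tcp_pos: [0.4486, -0.1027, 0.1591]
orientation: [0.5, -0.501, 0.502, -0.497]
wrist_force: [-0.3, -0.0, -0.5]
finger_gap: 0.0089
```

Run:
```python
from h import *
plan(.4485,-.1075,.10,-90,n=3,g=-1)
```

```text
cur [ 0.4486 -0.1027  0.1591] psi -89.9 gap 0.0089 t 14.30 F [-0.3 -0.  -0.5] dist 59 rv [ 0.4  0.1 -0.3] n 3
-1 1.7 19.7 0.1 0.1 0.0 -0.1; -1 1.7 19.7 0.0 0.1 0.0 -0.1; -1 1.6 19.7 -0.0 0.1 0.0 -0.1
```

Emit:
drive_tool --plan "-1 2 20 0 0.1 0 0; -1 2 20 0 0.1 0 0; -1 1 18 0 0.1 0 0; -1 0 8 0 0 0 0; -1 0 3 0 0 0 0"

```text
clock: 14.92
tcp_pos: [0.4496, -0.1046, 0.0889]
orientation: [0.503, -0.5, 0.5, -0.497]
wrist_force: [0.7, 0.1, -0.7]
finger_gap: 0.0085
```

Run:
```python
from h import *
plan(.4485,-.1075,.0737,-90,n=1,g=-1)
```

```text
cur [ 0.4496 -0.1046  0.0889] psi -89.7 gap 0.0085 t 14.93 F [ 0.7  0.1 -0.7] dist 16 rv [-0.   0.3 -0.3] n 1
-1 3.0 15.2 -1.1 -0.0 0.3 -0.3
```

Emit:
drive_tool --plan "-1 2.5 4 -1 0 0.2 -0.2; -1 1 4 0 0 0 -0.1; -1 0.5 3 0 0 0 0; -1 0 2 0 0 0 0; -1 0 1 0 0 0 0"

```text
clock: 15.55
tcp_pos: [0.4497, -0.109, 0.0754]
orientation: [0.501, -0.5, 0.498, -0.5]
wrist_force: [0.2, 0.5, -0.8]
finger_gap: 0.0088
```

Run:
```python
from h import *
plan(.4485,-.1075,.0737,-90,n=1,g=-1)
```

```text
cur [ 0.4497 -0.109   0.0754] psi -89.8 gap 0.0088 t 15.55 F [ 0.2  0.5 -0.8] dist 3 rv [-0.2  0.2  0.1] n 1
-1 -1.5 1.7 -1.2 -0.2 0.2 0.1
```

Emit:
drive_tool --plan "-1 -1.5 1 -1 -0.2 0.2 0.1; -1 0 1 0 0 0 0; -1 0 0.8 0 0 0 0"

```text
clock: 15.92
tcp_pos: [0.449, -0.1081, 0.0733]
orientation: [-0.499, 0.5, -0.5, 0.501]
wrist_force: [-2.8, -2.3, 8.2]
finger_gap: 0.0086
```

Emit:
drive_tool --plan "-1 0 -0.6 0 0 0 0; -0.8 0 0 0 0 0 0; -0.5 0 0 0 0 0 0; -0.2 0 0 0 0 0 0; -0.2 0 -8 0 0 0 0; -0.2 0 -20 0 0 0 0; -0.2 0 -40 0 0 0 0; -0.2 0 -50 0 0 0 0"

```text
clock: 16.92
tcp_pos: [0.4466, -0.1067, 0.1926]
orientation: [0.499, -0.501, 0.503, -0.498]
wrist_force: [1.5, 0.2, 0.0]
finger_gap: 0.0341
```

Run:
```python
from h import *
st()
im,d,c=snap('wrist','w8'); X=cloud(d,c); print(ring(X,(.449,-.0625),.058,.078,.037,.054))
im,d,c=snap('top','t8'); X=cloud(d,c); print(ring(X,(.449,-.0625),.058,.078,.037,.054), ring(X,(.476,.211),.055,.072,.039,.054))
```

```text
{'clock': 16.925, 'joint_pos': [-0.4094, 0.126, -0.345, 1.1074, -0.0003, 2.7334], 'qvel': [0.0007, -0.3106, 0.7133, 1.0213, 0.0022, 0.0011], 'tau': [0.2724, -34.7246, 25.2197, -1.2134, -0.0009, -0.0004], 'tcp_pos': [0.4466, -0.1067, 0.1926], 'orientation': [0.4986, -0.5008, 0.5027, -0.4978], 'wrist_force': [1.5185, 0.191, 0.0453], 'ft_torque': [-0.0137, -0.0554, 0.0386], 'finger_gap': 0.0341}
(array([ 0.4553, -0.065 ]), np.float64(0.0447), 36, np.float64(0.0731))
(array([ 0.4511, -0.0605]), np.float64(0.0451), 33, np.float64(0.0682)) (array([0.4776, 0.2108]), np.float64(0.045), 36, np.float64(0.0646))
```

View pics/w8.png

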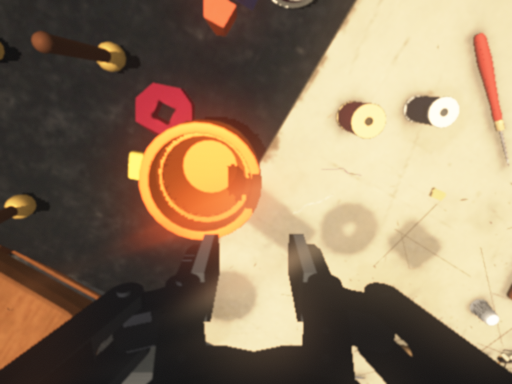

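The orange pot stands in the saucer at px (200,180), clear of the red spool. Next is green; first I check for tall obstacles near it.

Run:
```python
from h import *
im,d,c=load('t8'); X=cloud(d,c)
m=(X[...,2]>.09)&(X[...,0]>.2)&(X[...,0]<.7)&(X[...,1]>.1)&(X[...,1]<.55)
P=X[m]
H,xe,ye=np.histogram2d(P[:,0],P[:,1],bins=[np.arange(.2,.72,.05),np.arange(.1,.56,.05)])
Zm=np.zeros(H.shape)
for q in P:
    i=int((q[0]-.2)/.05);j=int((q[1]-.1)/.05)
    if i<Zm.shape[0] and j<Zm.shape[1]: Zm[i,j]=max(Zm[i,j],q[2])
print('rows x from .2, cols y from .1');print(Zm.round(2))
plan(.4776,.2553,.20,90,n=8,g=-.2)
```

```text
rows x from .2, cols y from .1
[[0.   0.   0.   0.   0.   0.   0.   0.   0.  ]
 [0.   0.   0.   0.   0.   0.   0.   0.   0.14]
 [0.   0.   0.   0.   0.   0.   0.   0.14 0.14]
 [0.   0.   0.   0.   0.   0.   0.   0.14 0.  ]
 [0.11 0.   0.   0.   0.   0.   0.   0.   0.  ]
 [0.   0.   0.   0.   0.   0.   0.   0.   0.  ]
 [0.   0.   0.   0.   0.   0.   0.   0.   0.  ]
 [0.11 0.   0.   0.   0.   0.   0.   0.12 0.12]
 [0.   0.12 0.   0.   0.   0.   0.   0.12 0.12]
 [0.12 0.12 0.16 0.16 0.11 0.13 0.12 0.09 0.12]]
cur [ 0.4503 -0.1082  0.1973] psi -90.1 gap 0.0342 t 17.02 F [ 0.7  0.3 -0. ] dist 365 rv [-0.2 -0.1  0.1] n 8
-0.2 -45.4 -0.4 3.4 -0.0 -0.0 0.0; -0.2 -45.4 -0.4 3.4 -0.0 -0.0 0.0; -0.2 -45.4 -0.4 3.4 -0.0 -0.0 0.0; -0.2 -45.4 -0.4 3.4 -0.0 -0.0 0.0; -0.2 -45.4 -0.4 3.4 -0.0 -0.0 0.0; -0.2 -45.4 -0.4 3.4 -0.0 -0.0 0.0; -0.2 -45.4 -0.4 3.4 -0.0 -0.0 0.0; -0.2 -45.4 -0.3 3.4 -0.0 -0.0 0.0
```

Run:
```python
from h import *
print(.4776+.04575*np.cos(np.radians(150)),.2095+.04575*np.sin(np.radians(150)))
plan(.438,.2324,.19,-30,n=8,g=-.2)
```

```text
0.43797933777686193 0.232375
cur [ 0.4503 -0.1082  0.1973] psi -90.1 gap 0.0342 t 17.02 F [ 0.7  0.3 -0. ] dist 341 rv [ -0.1 -60.1   0.2] n 8
-0.2 -42.6 0.8 -1.6 -0.0 -7.5 0.0; -0.2 -42.4 0.8 4.0 -0.0 -7.5 0.0; -0.2 -41.5 0.9 9.5 -0.0 -7.5 0.0; -0.2 -39.9 0.9 14.8 -0.0 -7.5 0.0; -0.2 -37.6 0.9 19.9 -0.0 -7.5 0.0; -0.2 -34.7 0.9 24.7 -0.0 -7.5 0.0; -0.2 -31.2 0.9 29.0 -0.0 -7.5 0.0; -0.2 -27.1 0.9 32.8 -0.0 -7.5 0.0
```

Emit:
drive_tool --plan "-0.2 -43 0 -2 0 -7.5 0; -0.2 -43 0 4 0 -7.5 0; -0.2 -42 0 10 0 -7.5 0; -0.2 -40 0 15 0 -7.5 0; -0.2 -38 0 20 0 -7.5 0; -0.2 -35 0 25 0 -7.5 0; -0.2 -31 0 29 0 -7.5 0; -0.2 -20 0 25 0 -6 0"

```text
clock: 18.02
tcp_pos: [0.4358, 0.2313, 0.197]
orientation: [-0.683, 0.683, -0.18, 0.186]
wrist_force: [0.5, 0.6, -0.0]
finger_gap: 0.0339
```

Run:
```python
from h import *
plan(.438,.2324,.14,-30,n=3,g=-.2)
```

```text
cur [0.4358 0.2313 0.197 ] psi -30.0 gap 0.0339 t 18.02 F [ 0.5  0.6 -0. ] dist 57 rv [-0.1 -0.   0.5] n 3
-0.2 0.3 19.0 0.6 -0.0 -0.0 0.2; -0.2 0.3 19.0 0.6 -0.0 -0.0 0.2; -0.2 0.4 19.0 0.7 -0.0 -0.0 0.2
```

Emit:
drive_tool --plan "-0.2 0 19 0 0 0 0.2; -0.2 0 19 0 0 0 0.2; -0.2 0 14 0 0 0 0; -0.2 0 4 0 0 0 0; -0.2 0 1 0 0 0 0; -0.2 0 0 0 0 0 0"

```text
clock: 18.77
tcp_pos: [0.4357, 0.234, 0.1384]
orientation: [0.684, -0.683, 0.18, -0.182]
wrist_force: [-0.1, 0.4, -0.6]
finger_gap: 0.0342
```

Run:
```python
from h import *
im,d,c=snap('wrist','w9'); X=cloud(d,c); r=ring(X,(.4776,.2095),.055,.072,.037,.054); print(r)
g=r[0]+.04575*np.array([np.cos(np.radians(150)),.5])
plan(*g,.07,-30,n=3,g=-.2)
```

```text
(array([0.4763, 0.2126]), np.float64(0.045), 34, np.float64(0.0625))
cur [0.4358 0.2341 0.1386] psi -29.7 gap 0.0340 t 18.82 F [ 0.4  0.4 -0.4] dist 69 rv [-0.2  0.3  0.2] n 3
-0.2 -0.1 22.9 0.5 -0.1 0.1 0.1; -0.2 -0.0 22.9 0.5 -0.1 0.1 0.1; -0.2 -0.0 22.9 0.5 -0.1 0.1 0.1
```

View pics/w9.png

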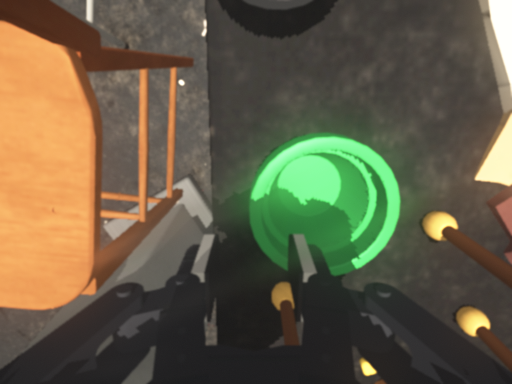

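Emit:
drive_tool --plan "-0.2 0 15 0.5 0 0 0; -0.2 0 15 0 0 0 0; -0.2 0 8 0 0 0 0; -0.2 0 2 0 0 0 0; -0.2 0 0 0 0 0 0"

```text
clock: 19.45
tcp_pos: [0.437, 0.2346, 0.0967]
orientation: [0.685, -0.682, 0.179, -0.183]
wrist_force: [-0.1, 0.6, 0.5]
finger_gap: 0.0342
```

Run:
```python
from h import *
im,d,c=snap('wrist','w10'); X=cloud(d,c); r=ring(X,(.4776,.2095),.055,.072,.037,.054); print(r)
g=r[0]+.04575*np.array([np.cos(np.radians(150)),.5])
plan(*g,.07,-30,n=1,g=-.2)
```

```text
(array([0.4762, 0.2129]), np.float64(0.0449), 30, np.float64(0.0626))
cur [0.4371 0.2346 0.0968] psi -29.7 gap 0.0341 t 19.50 F [ 0.6  0.5 -0.4] dist 27 rv [-0.2  0.3  0.2] n 1
-0.2 -1.1 26.8 0.7 -0.2 0.3 0.2
```

View pics/w10.png

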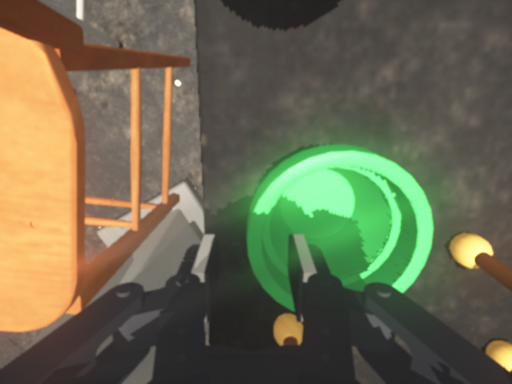

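Emit:
drive_tool --plan "-0.2 -0.5 12 0.5 0 0.2 0.1; -0.2 0 8 0.5 0 0 0; -0.2 0 4 0 0 0 0; -0.2 0 2 0 0 0 0"

```text
clock: 20.0
tcp_pos: [0.4377, 0.2361, 0.0695]
orientation: [0.685, -0.682, 0.181, -0.184]
wrist_force: [-0.2, 0.1, 1.1]
finger_gap: 0.0341
```

Run:
```python
from h import *
plan(.4368,.2354,.0685,-30,n=1,g=-.2)
```

```text
cur [0.4377 0.2361 0.0695] psi -29.9 gap 0.0341 t 20.00 F [-0.2  0.1  1.1] dist 2 rv [-0.3  0.1  0.2] n 1
-0.2 -0.5 1.0 -1.0 -0.3 0.1 0.2
```

Emit:
drive_tool --plan "-0.2 -0.5 0.5 -1 -0.3 0 0.2; -0.6 0 0 0 0 0 0; -1 0 0 0 0 0 0; -1 0 0 0 0 0 0; -1 0 0 0 0 0 0; -1 0 0 0 0 0 0"

```text
clock: 20.75
tcp_pos: [0.4368, 0.2355, 0.0692]
orientation: [0.683, -0.683, 0.183, -0.182]
wrist_force: [-0.4, 0.4, -1.4]
finger_gap: 0.0092
```

Emit:
drive_tool --plan "-1 0 -10 0 0 0 0; -1 0 -25 0 0 0 0; -1 0 -40 0 0 0 0; -1 0 -45 0 0 0 0; -1 0 -40 0 0 0 0; -1 0 -15 0 0 0 0; -1 0 -3 0 0 0 0"

```text
clock: 21.62
tcp_pos: [0.4361, 0.2352, 0.2563]
orientation: [0.683, -0.683, 0.182, -0.182]
wrist_force: [-0.5, 1.0, -1.2]
finger_gap: 0.0089
```

Run:
```python
from h import *
plan(.4104,-.0395,.24,-30,n=6,g=-1)
```

```text
cur [0.4361 0.2352 0.2563] psi -29.9 gap 0.0089 t 21.62 F [-0.5  1.  -1.2] dist 276 rv [-0.   0.1 -0. ] n 6
-1 19.1 2.7 -41.8 -0.0 0.0 -0.0; -1 19.1 2.7 -41.8 -0.0 0.0 -0.0; -1 19.1 2.7 -41.8 -0.0 0.0 -0.0; -1 19.1 2.7 -41.8 -0.0 0.0 -0.0; -1 19.2 2.7 -41.8 -0.0 0.0 -0.0; -1 19.2 2.7 -41.8 -0.0 0.0 -0.0
```

Emit:
drive_tool --plan "-1 15 1 -32 0 0 0; -1 19 2 -42 0 0 0; -1 19 2 -42 0 0 0; -1 19 2 -42 0 0 0; -1 19 2 -42 0 0 0; -1 10 2 -22 0 0 0; -1 5 2 -10 0 0 0; -1 2 0 -3 0 0 0"

```text
clock: 22.62
tcp_pos: [0.4096, -0.0285, 0.239]
orientation: [0.684, -0.683, 0.183, -0.18]
wrist_force: [0.1, 0.3, -1.8]
finger_gap: 0.0089
```

Run:
```python
from h import *
plan(.4104,-.0395,.16,-30,n=3,g=-1)
im,d,c=snap('wrist','w11'); X=cloud(d,c); p,R,s=tool()
ctr=p[:2]+.04575*np.array([np.cos(np.radians(-30)),-.5])
print(ctr,'held',ring(X,ctr,p[2]-.015,p[2]+.02,.037,.054))
```

```text
cur [ 0.4096 -0.0285  0.239 ] psi -29.7 gap 0.0089 t 22.62 F [ 0.1  0.3 -1.8] dist 80 rv [ 0.   0.3 -0.3] n 3
-1 2.2 26.3 -3.0 0.0 0.1 -0.1; -1 2.1 26.3 -3.0 0.0 0.1 -0.1; -1 2.1 26.3 -3.0 0.0 0.1 -0.1
[ 0.44943764 -0.0514155 ] held (array([ 0.4484, -0.0488]), np.float64(0.0453), 30, np.float64(0.2322))
```

View pics/w11.png

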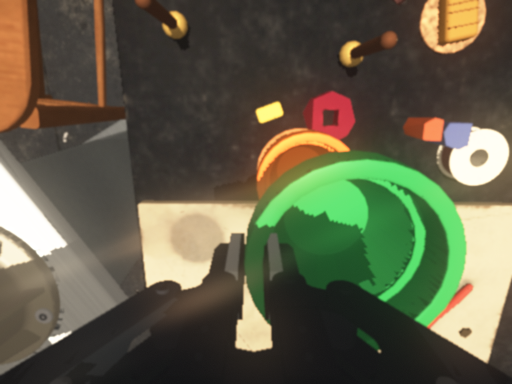

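Emit:
drive_tool --plan "-1 3 25 -5 0 0.1 -0.1; -1 3 25 -4 0 0 0; -1 1.5 14 -3 0 0 0; -1 1 6 -2 0 0 0; -1 0.5 2 -1 0 0 0; -1 0 0 0 0 0 0"

```text
clock: 23.42
tcp_pos: [0.4118, -0.0421, 0.1661]
orientation: [0.685, -0.683, 0.18, -0.179]
wrist_force: [0.1, 0.2, -1.1]
finger_gap: 0.0089
```

Run:
```python
from h import *
plan(.4104,-.0391,.16,-30,n=1,g=-1)
p,R,s=tool(); print('geo',p[:2]+.04575*np.array([np.cos(np.radians(-30)),-.5]), 'rim z',p[2]-.0692+.064)
zr=p[2]-.0692+.064
for n in ['top','side']:
    im,d,c=snap(n,n[0]+'12'); X=cloud(d,c)
    print(n,'held',ring(X,(.45,-.062),zr-.008,zr+.008,.037,.054),'orange',ring(X,(.45,-.062),.055,.074,.037,.054))
```

```text
cur [ 0.4118 -0.0421  0.1661] psi -29.4 gap 0.0089 t 23.43 F [ 0.1  0.2 -1.1] dist 7 rv [-0.1  0.6 -0.1] n 1
-1 -2.6 6.1 1.9 -0.1 0.6 -0.1
geo [ 0.45137858 -0.06496363] rim z 0.1608781217874345
top held (array([ 0.4525, -0.0628]), np.float64(0.0453), 23, np.float64(0.1613)) orange (array([ 0.4507, -0.0634]), np.float64(0.0476), 16, np.float64(0.0682))
side held (array([ 0.4484, -0.0665]), np.float64(0.0459), 34, np.float64(0.1588)) orange (array([ 0.4468, -0.066 ]), np.float64(0.0453), 34, np.float64(0.0641))
```

View pics/s12.png

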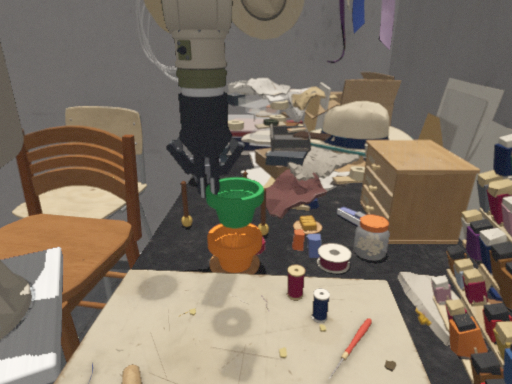

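View pics/t12.png

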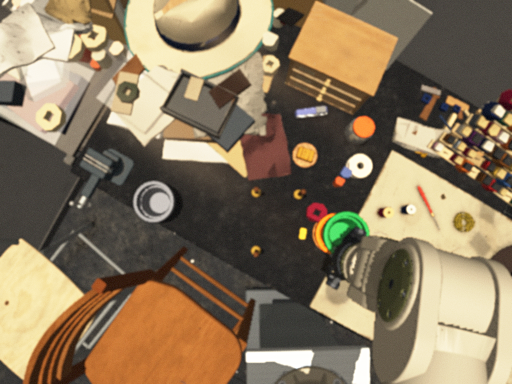

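Run:
```python
from h import *
plan(.4103,-.0404,.115,-30,n=3,g=-1)
```

```text
cur [ 0.4119 -0.0422  0.1663] psi -29.4 gap 0.0088 t 23.52 F [-0.7  0.4 -1. ] dist 51 rv [-0.1  0.6 -0. ] n 3
-1 -0.8 17.1 0.2 -0.0 0.2 -0.0; -1 -0.8 17.1 0.2 -0.0 0.2 -0.0; -1 -0.8 17.1 0.3 -0.0 0.2 -0.0
```

Emit:
drive_tool --plan "-1 -1 12 0 0 0.3 0; -1 -1 12 0 0 0.2 0; -1 -0.5 10 0.5 0 0 0; -1 0 5 0 0 0 0; -1 0 2 0 0 0 0"

```text
clock: 24.15
tcp_pos: [0.4098, -0.0404, 0.1226]
orientation: [0.684, -0.683, 0.183, -0.183]
wrist_force: [-0.3, 0.4, -0.7]
finger_gap: 0.0088
```

Run:
```python
from h import *
plan(.4103,-.0404,.105,-30,n=1,g=-1)
```

```text
cur [ 0.4098 -0.0404  0.1226] psi -29.9 gap 0.0088 t 24.15 F [-0.3  0.4 -0.7] dist 18 rv [-0.1  0.1 -0. ] n 1
-1 0.4 17.6 0.2 -0.1 0.1 -0.0
```

Emit:
drive_tool --plan "-1 0.4 8 0 0 0.1 0; -1 0 7 0 0 0 0; -1 0 3 0 0 0 0; -1 0 1 0 0 0 0"

```text
clock: 24.65
tcp_pos: [0.4105, -0.0407, 0.1024]
orientation: [0.684, -0.682, 0.183, -0.183]
wrist_force: [-0.6, 0.8, -0.3]
finger_gap: 0.0089
```

Run:
```python
from h import *
plan(.4103,-.0404,.0955,-30,n=1,g=-1)
```

```text
cur [ 0.4105 -0.0407  0.1024] psi -30.0 gap 0.0089 t 24.65 F [-0.6  0.8 -0.3] dist 7 rv [-0.1 -0.  -0. ] n 1
-1 -0.3 6.9 0.1 -0.1 -0.0 -0.0
```

Emit:
drive_tool --plan "-1 0 2.5 0 0 0 0; -1 0 2 0 0 0 0; -1 0 1.5 0 0 0 0"

```text
clock: 25.02
tcp_pos: [0.4109, -0.0408, 0.0964]
orientation: [0.683, -0.682, 0.183, -0.184]
wrist_force: [0.3, -0.2, -0.8]
finger_gap: 0.009
```

Emit:
drive_tool --plan "-1 0 0.8 0 0 0 0; -1 0 0.6 0 0 0 0"

```text
clock: 25.28
tcp_pos: [0.4109, -0.0407, 0.0951]
orientation: [0.684, -0.682, 0.183, -0.184]
wrist_force: [-1.7, 1.5, 5.6]
finger_gap: 0.0091
```

Emit:
drive_tool --plan "-1 0 -0.4 0 0 0 0; -0.8 0 0 0 0 0 0; -0.5 0 0 0 0 0 0; -0.2 0 0 0 0 0 0; -0.2 0 -8 0 0 0 0; -0.2 0 -20 0 0 0 0; -0.2 0 -40 0 0 0 0; -0.2 0 -40 0 0 0 0"

```text
clock: 26.28
tcp_pos: [0.409, -0.0404, 0.2054]
orientation: [0.684, -0.682, 0.185, -0.182]
wrist_force: [0.6, -0.1, -0.3]
finger_gap: 0.0342
```

Run:
```python
from h import *
print(.534+.04575*np.cos(np.radians(150)),.3755+.04575*.5)
plan(.4950,.3980,.21,-30,n=9,g=-.2)
snap('side','s13')
im,d,c=snap('top','t13'); X=cloud(d,c)
print(ring(X,(.45,-.062),.082,.1,.037,.054),ring(X,(.534,.3755),.055,.072,.039,.054))
I=cv2.imread('pics/s13.png')[170:300,160:340]; cv2.imwrite('pics/s13c.png',cv2.resize(I,None,fx=4.3,fy=4.3,interpolation=cv2.INTER_CUBIC))
```

```text
0.49437933777686194 0.398375
cur [ 0.409  -0.0404  0.2054] psi -30.0 gap 0.0342 t 26.27 F [ 0.6 -0.1 -0.3] dist 447 rv [-0.  -0.  -0.2] n 9
-0.2 -16.1 -0.4 47.0 -0.0 -0.0 -0.0; -0.2 -16.1 -0.4 47.0 -0.0 -0.0 -0.0; -0.2 -16.1 -0.4 47.0 -0.0 -0.0 -0.0; -0.2 -16.1 -0.4 47.0 -0.0 -0.0 -0.0; -0.2 -16.1 -0.5 47.0 -0.0 -0.0 -0.0; -0.2 -16.1 -0.5 47.0 -0.0 -0.0 -0.0; -0.2 -16.1 -0.5 47.0 -0.0 -0.0 -0.0; -0.2 -16.1 -0.5 47.0 -0.0 -0.0 -0.0
-0.2 -16.1 -0.5 47.0 -0.0 -0.0 -0.0
(array([ 0.4521, -0.0612]), np.float64(0.0449), 27, np.float64(0.0903)) (array([0.5349, 0.3763]), np.float64(0.0456), 36, np.float64(0.0646))
```

View pics/s13c.png

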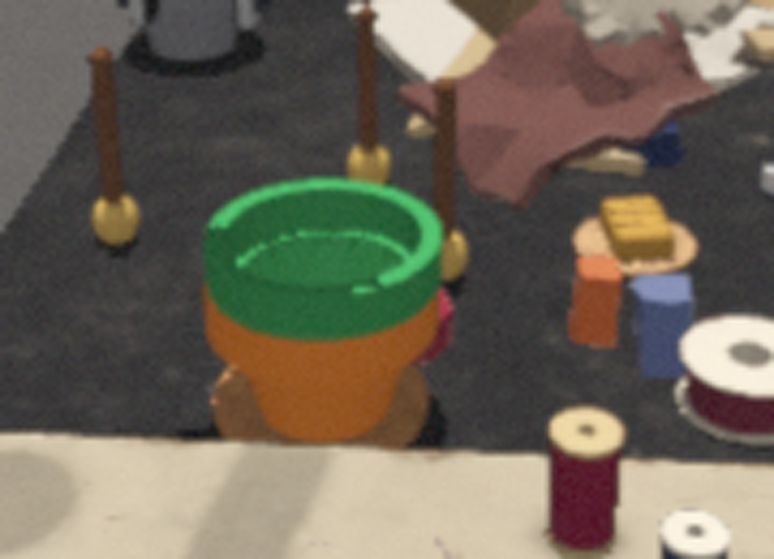

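Emit:
drive_tool --plan "-0.2 -16 0 47 0 0 0; -0.2 -16 0 47 0 0 0; -0.2 -16 0 47 0 0 0; -0.2 -16 0 47 0 0 0; -0.2 -16 0 47 0 0 0; -0.2 -16 0 47 0 0 0; -0.2 -16 0 47 0 0 0; -0.2 -16 0 45 0 0 0"

```text
clock: 27.38
tcp_pos: [0.4928, 0.3544, 0.2083]
orientation: [0.682, -0.682, 0.183, -0.19]
wrist_force: [0.7, 0.3, 0.6]
finger_gap: 0.0344
```

Run:
```python
from h import *
plan(.4950,.3980,.14,-30,n=4,g=-.2)
```

```text
cur [0.4928 0.3544 0.2083] psi -30.6 gap 0.0344 t 27.38 F [0.7 0.3 0.6] dist 81 rv [-0.1 -0.6  0.5] n 4
-0.2 -5.2 17.1 9.6 -0.0 -0.1 0.1; -0.2 -5.2 17.1 9.6 -0.0 -0.1 0.1; -0.2 -5.1 17.1 9.7 -0.0 -0.1 0.1; -0.2 -5.0 17.1 9.7 -0.0 -0.1 0.1
```

Emit:
drive_tool --plan "-0.2 -3 15 4 0 -0.1 0.1; -0.2 -6 17 6 0 -0.1 0.1; -0.2 -6 15 6 0 -0.1 0.1; -0.2 -4 10 5 0 0 0; -0.2 -2 3 2 0 0 0; -0.2 0 0 0 0 0 0"

```text
clock: 28.12
tcp_pos: [0.4848, 0.3857, 0.1422]
orientation: [-0.682, 0.683, -0.184, 0.185]
wrist_force: [0.2, 0.1, -0.6]
finger_gap: 0.0341
```

Run:
```python
from h import *
im,d,c=snap('wrist','w14'); X=cloud(d,c); r=ring(X,(.534,.3755),.055,.072,.037,.054); print(r)
g=r[0]+.04575*np.array([np.cos(np.radians(150)),.5])
plan(*g,.10,-30,n=3,g=-.2)
```

```text
(array([0.5344, 0.3789]), np.float64(0.0447), 36, np.float64(0.0627))
cur [0.485  0.3857 0.1424] psi -30.2 gap 0.0341 t 28.18 F [-0.4  0.5  0.2] dist 46 rv [ 0.1 -0.2  0.1] n 3
-0.2 0.1 14.1 6.3 0.0 -0.1 0.0; -0.2 0.1 14.1 6.3 0.0 -0.1 0.0; -0.2 0.1 14.1 6.3 0.0 -0.1 0.0
```

View pics/w14.png

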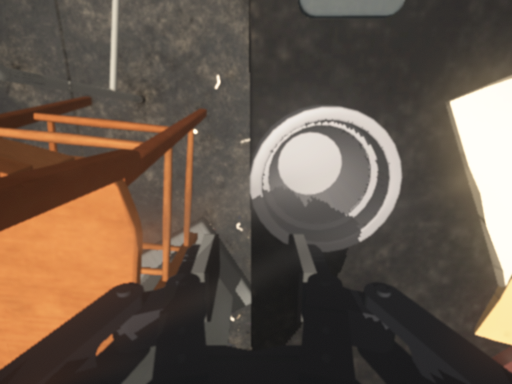

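Run:
```python
from h import *
im,d,c=load('w14'); X=cloud(d,c)
for u,v in [(200,115),(160,145),(130,155),(60,190),(168,180),(190,170),(205,245),(230,290)]: print(u,v,X[v,u].round(3))
```

```text
200 115 [ 0.353  0.469 -0.693]
160 145 [ 0.327  0.454 -0.317]
130 155 [ 0.34   0.463 -0.155]
60 190 [0.346 0.464 0.012]
168 180 [ 0.274  0.385 -0.39 ]
190 170 [ 0.266  0.357 -0.592]
205 245 [0.472 0.407 0.136]
230 290 [ 0.114 -0.09  -0.699]
```

Emit:
drive_tool --plan "-0.2 0 14 7 0 0 0; -0.2 0 14 7 0 0 0; -0.2 0 10 5 0 0 0; -0.2 0 4 2 0 0 0; -0.2 0 0 0 0 0 0"

```text
clock: 28.8
tcp_pos: [0.4971, 0.4049, 0.0978]
orientation: [-0.682, 0.683, -0.184, 0.185]
wrist_force: [-0.1, -0.6, 0.0]
finger_gap: 0.0343
```

Run:
```python
from h import *
im,d,c=snap('wrist','w15'); X=cloud(d,c); r=ring(X,(.534,.3785),.055,.072,.037,.054); print(r)
g=r[0]+.04575*np.array([np.cos(np.radians(150)),.5])
plan(*g,.07,-30,n=2,g=-.2)
```

```text
(array([0.5341, 0.3792]), np.float64(0.045), 29, np.float64(0.0627))
cur [0.4972 0.4049 0.098 ] psi -30.3 gap 0.0343 t 28.85 F [0.4 0.6 0.1] dist 28 rv [ 0.  -0.3  0.1] n 2
-0.2 -0.5 14.0 -1.9 0.0 -0.1 0.1; -0.2 -0.5 14.0 -1.9 0.0 -0.1 0.1
```

Emit:
drive_tool --plan "-0.2 -0.7 11 -2.5 0 -0.2 0.1; -0.2 -0.3 9 -1.5 0 0 0; -0.2 0 4 -0.5 0 0 0; -0.2 0 2 0 0 0 0"

```text
clock: 29.35
tcp_pos: [0.4939, 0.4011, 0.071]
orientation: [0.683, -0.683, 0.183, -0.184]
wrist_force: [0.7, -0.1, -0.5]
finger_gap: 0.0344
```

Run:
```python
from h import *
plan(.4945,.4017,.0688,-30,n=1,g=-.2)
```

```text
cur [0.4939 0.4011 0.071 ] psi -30.1 gap 0.0344 t 29.35 F [ 0.7 -0.1 -0.5] dist 2 rv [-0.  -0.1  0.1] n 1
-0.2 0.2 2.2 0.9 -0.0 -0.1 0.1
```

Emit:
drive_tool --plan "-0.2 0.2 1.8 0.8 0 0 0; -0.6 0 0 0 0 0 0; -1 0 0 0 0 0 0; -1 0 0 0 0 0 0; -1 0 0 0 0 0 0; -1 0 0 0 0 0 0"

```text
clock: 30.1
tcp_pos: [0.4949, 0.4019, 0.0695]
orientation: [0.683, -0.683, 0.183, -0.184]
wrist_force: [-0.2, -0.5, 0.3]
finger_gap: 0.0066
```

Emit:
drive_tool --plan "-1 0 0 0 0 0 0; -1 0 0 0 0 0 0"

```text
clock: 30.35
tcp_pos: [0.4949, 0.4019, 0.0695]
orientation: [0.683, -0.683, 0.183, -0.184]
wrist_force: [-0.3, -0.7, -0.4]
finger_gap: 0.007
```

Run:
```python
from h import *
im,d,c=snap('wrist','w16'); X=cloud(d,c); r=ring(X,(.534,.3785),.055,.072,.037,.054); print(r)
```

```text
(array([0.5337, 0.382 ]), np.float64(0.045), 29, np.float64(0.0624))
```

View pics/w16.png

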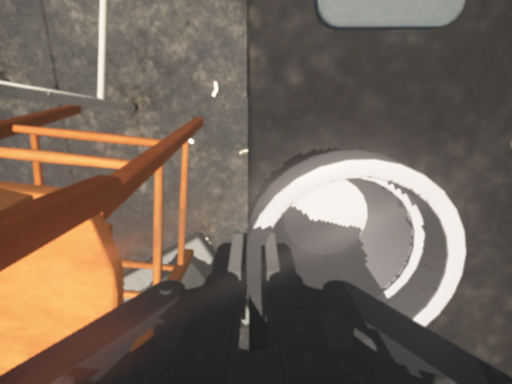

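Emit:
drive_tool --plan "-1 0 -6 0 0 0 0; -1 0 -10 0 0 0 0; -1 0 -10 0 0 0 0; -1 0 -4 0 0 0 0; -1 0 0 0 0 0 0"

```text
clock: 31.02
tcp_pos: [0.4951, 0.4022, 0.1025]
orientation: [0.684, -0.682, 0.182, -0.184]
wrist_force: [-0.5, 0.5, -1.3]
finger_gap: 0.0068
```

Run:
```python
from h import *
im,d,c=snap('wrist','w17'); X=cloud(d,c); p,R,s=tool()
for f in [None,'w11']:
    if f: im,d,c=load(f); X=cloud(d,c); p=np.array([.4096,-.0285,.239])
    Y=(X-p)@R
    m=(np.hypot(Y[...,0]-.0457,Y[...,2])<.056)&(np.abs(Y[...,1])<.025)
    P=Y[m]; r=np.hypot(P[:,0]-.0457,P[:,2]); P=P[(r>.04)&(r<.05)&(P[:,1]<.01)]
    A=np.c_[P[:,0],P[:,2],np.ones(len(P))]; s_=np.linalg.lstsq(A,P[:,1],rcond=None)[0]; print(f,len(P),'slopes deg',np.degrees(s_[:2]).round(2),'y0 mm',(s_@[.0457,0,1]*1000).round(2), fitcirc(P[:,[0,2]]))
print(s['finger_gap'],p)
```

```text
None 8727 slopes deg [4.48 3.6 ] y0 mm 3.91 (array([0.04526147, 0.00186351]), np.float64(0.04460697234706924))
w11 8543 slopes deg [2.53 1.67] y0 mm 5.29 (array([0.04538151, 0.00189298]), np.float64(0.04471873392994645))
0.006886127534577048 [ 0.4096 -0.0285  0.239 ]
```

View pics/w17.png

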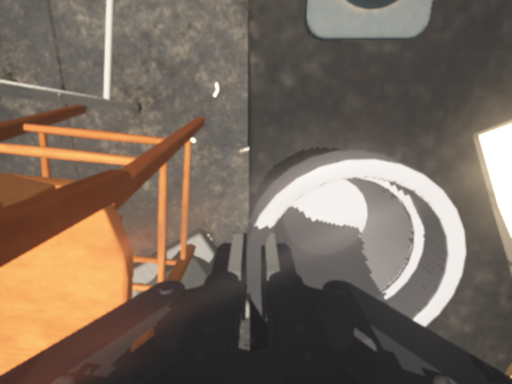

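Run:
```python
from h import *
def sl(f,p,psi,sg):
    im,d,c=load(f); X=cloud(d,c); a=np.radians(psi); x=np.array([np.cos(a),np.sin(a),0]);y=np.array([0,0,-1.]);R=np.c_[x,y,np.cross(x,y)]
    Y=(X-np.array(p))@R; cx=sg*.0457
    r=np.hypot(Y[...,0]-cx,Y[...,2]); m=(r>.0405)&(r<.0505)&(np.abs(Y[...,1])<.012); P=Y[m]
    A=np.c_[P[:,0]-cx,P[:,2],np.ones(len(P))]
    w=np.ones(len(P),bool)
    for _ in range(5):
        s=np.linalg.lstsq(A[w],P[w,1],rcond=None)[0]; e=P[:,1]-A@s; w=e<0.002
        w&=e>-.004
    print(f,w.sum(),np.degrees(s[:2]).round(2),(s[2]*1000).round(2))
sl('w7',[.4643,.025,.1634],-90.1,-1)
sl('w11',[.4096,-.0285,.239],-29.7,1)
sl('w17',[.4951,.4022,.1025],-30,1)
sl('w16',[.4949,.4019,.0695],-30,1)
sl('w15',[.4972,.4049,.098],-30,1)
```

```text
w7 8301 [ 0.09 -0.08] 7.02
w11 8222 [0.23 0.08] 6.72
w17 7970 [0.13 0.11] 7.08
w16 7921 [0.12 0.11] 6.88
w15 0 [0. 0.] 0.0
```

Emit:
drive_tool --plan "-1 0 -25 0 0 0 0; -1 0 -40 0 0 0 0; -1 0 -45 0 0 0 0; -1 0 -30 0 0 0 0; -1 0 -10 0 0 0 0"

```text
clock: 31.7
tcp_pos: [0.493, 0.4009, 0.2524]
orientation: [-0.682, 0.684, -0.184, 0.182]
wrist_force: [0.5, 0.4, -0.6]
finger_gap: 0.0066
```

Run:
```python
from h import *
plan(.4108,-.0405,.25,-30,n=10,g=-1)
```

```text
cur [0.493  0.4009 0.2524] psi -30.1 gap 0.0066 t 31.70 F [ 0.5  0.4 -0.6] dist 449 rv [ 0.3 -0.1 -0.1] n 10
-1 15.0 0.4 -42.3 0.0 -0.0 -0.0; -1 15.0 0.4 -42.3 0.0 -0.0 -0.0; -1 15.0 0.4 -42.3 0.0 -0.0 -0.0; -1 15.0 0.4 -42.3 0.0 -0.0 -0.0; -1 15.0 0.3 -42.3 0.0 -0.0 -0.0; -1 15.0 0.3 -42.3 0.0 -0.0 -0.0; -1 15.0 0.3 -42.3 0.0 -0.0 -0.0; -1 15.0 0.3 -42.3 0.0 -0.0 -0.0
-1 15.0 0.3 -42.3 0.0 -0.0 -0.0; -1 15.0 0.3 -42.3 0.0 -0.0 -0.0
```

Emit:
drive_tool --plan "-1 10 0 -30 0 0 0; -1 15 0 -42 0 0 0; -1 15 0 -42 0 0 0; -1 15 0 -42 0 0 0; -1 15 0 -42 0 0 0; -1 15 0 -42 0 0 0; -1 15 0 -42 0 0 0; -1 15 0 -42 0 0 0"

```text
clock: 32.7
tcp_pos: [0.4256, 0.0553, 0.244]
orientation: [-0.68, 0.687, -0.186, 0.177]
wrist_force: [0.3, -0.7, -0.6]
finger_gap: 0.0066
```

Run:
```python
from h import *
plan(.4108,-.0405,.24,-30,n=4,g=-1)
```

```text
cur [0.4256 0.0553 0.244 ] psi -29.7 gap 0.0066 t 32.70 F [ 0.3 -0.7 -0.6] dist 97 rv [ 0.7  0.3 -0.6] n 4
-1 8.6 1.2 -22.6 0.2 0.1 -0.1; -1 8.7 1.1 -22.6 0.2 0.1 -0.1; -1 8.7 1.1 -22.6 0.2 0.1 -0.1; -1 8.7 1.0 -22.6 0.2 0.1 -0.1
```

Emit:
drive_tool --plan "-1 8 0 -22 0.2 0.1 -0.2; -1 8 2 -22 0.2 0.1 -0.2; -1 7 2 -18 0.2 0.1 0; -1 4 4 -9 0 0 0; -1 2 4 -3 0 0 0; -1 0 4 0 0 0 0; -1 0 0 0 0 0 0"

```text
clock: 33.58
tcp_pos: [0.4093, -0.027, 0.2216]
orientation: [-0.682, 0.683, -0.189, 0.18]
wrist_force: [0.5, -0.6, -1.2]
finger_gap: 0.0067
```

Run:
```python
from h import *
plan(.4108,-.0405,.18,-30,n=3,g=-1)
```

```text
cur [ 0.4093 -0.027   0.2216] psi -30.3 gap 0.0067 t 33.58 F [ 0.5 -0.6 -1.2] dist 44 rv [ 0.3 -0.3 -0.7] n 3
-1 2.9 13.9 -3.6 0.1 -0.1 -0.2; -1 2.8 13.9 -3.6 0.1 -0.1 -0.2; -1 2.8 13.9 -3.6 0.1 -0.1 -0.2
```

Emit:
drive_tool --plan "-1 3 12 -5 0.1 -0.1 -0.2; -1 3 14 -5 0.1 -0.1 -0.2; -1 2 8 -3 0.1 0 -0.2; -1 1 3 -1 0 0 0; -1 0 0 0 0 0 0"

```text
clock: 34.2
tcp_pos: [0.41, -0.0434, 0.1822]
orientation: [0.684, -0.683, 0.183, -0.182]
wrist_force: [0.4, 0.2, -0.5]
finger_gap: 0.0066
```

Run:
```python
from h import *
plan(.4108,-.0405,.18,-30,n=1,g=-1)
p,R,s=tool(); print('geo',p[:2]+.04575*np.array([np.cos(np.radians(-30)),-.5]), 'rim z',p[2]-.0695+.064)
zr=p[2]-.0695+.064
for n in ['top','side']:
    im,d,c=snap(n,n[0]+'18'); X=cloud(d,c)
    print(n,'held',ring(X,(.45,-.062),zr-.008,zr+.008,.037,.054),'green',ring(X,(.45,-.062),.078,.1,.037,.054))
I=cv2.imread('pics/s18.png')[130:300,160:340]; cv2.imwrite('pics/s18c.png',cv2.resize(I,None,fx=3.5,fy=3.5,interpolation=cv2.INTER_CUBIC))
im,d,c=load('s13'); X=cloud(d,c); print('side green',ring(X,(.45,-.062),.078,.1,.037,.054))
```

```text
cur [ 0.41   -0.0434  0.1822] psi -29.9 gap 0.0066 t 34.20 F [ 0.4  0.2 -0.5] dist 4 rv [-0.1  0.1 -0. ] n 1
-1 -0.7 2.2 2.9 -0.1 0.1 -0.0
geo [ 0.4495911  -0.06629624] rim z 0.17669882303340567
top held (array([ 0.4501, -0.0646]), np.float64(0.0455), 24, np.float64(0.177)) green (array([ 0.4509, -0.0647]), np.float64(0.048), 17, np.float64(0.0904))
side held (array([ 0.4466, -0.068 ]), np.float64(0.0458), 33, np.float64(0.1744)) green (array([ 0.4478, -0.0665]), np.float64(0.0454), 30, np.float64(0.0867))
side green (array([ 0.4478, -0.0663]), np.float64(0.0455), 36, np.float64(0.0868))
```

View pics/s18c.png

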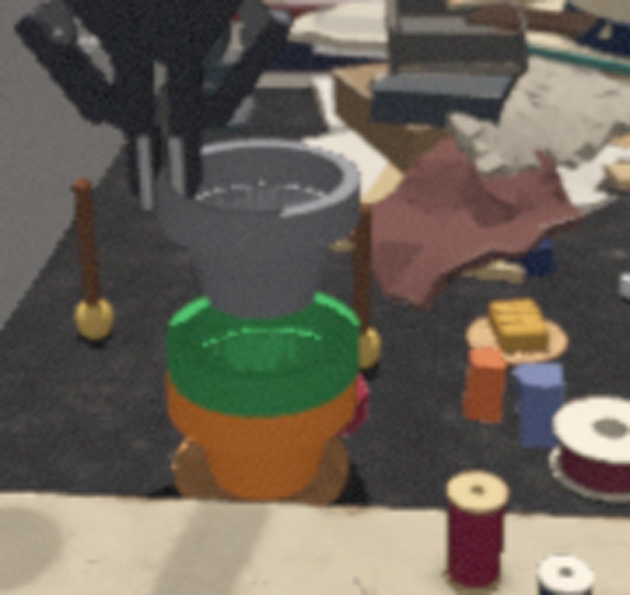

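Run:
```python
from h import *
plan(.4110,-.0409,.14,-30,n=3,g=-1)
```

```text
cur [ 0.4102 -0.0434  0.1826] psi -29.9 gap 0.0069 t 34.30 F [-0.5 -0.9 -1.9] dist 43 rv [-0.1  0.1 -0. ] n 3
-1 -0.2 14.2 0.8 -0.0 0.0 -0.0; -1 -0.2 14.2 0.8 -0.0 0.0 -0.0; -1 -0.2 14.2 0.9 -0.0 0.0 -0.0
```

Emit:
drive_tool --plan "-1 -0.3 12 1 0 0 0; -1 -0.3 12 1 0 0 0; -1 0 8 1 0 0 0; -1 0 3 0 0 0 0; -1 0 2 0 0 0 0"

```text
clock: 34.92
tcp_pos: [0.4114, -0.04, 0.1431]
orientation: [0.684, -0.683, 0.182, -0.182]
wrist_force: [0.5, -0.2, -0.9]
finger_gap: 0.0068
```

Run:
```python
from h import *
plan(.4110,-.0409,.125,-30,n=1,g=-1)
```

```text
cur [ 0.4114 -0.04    0.1431] psi -29.9 gap 0.0068 t 34.92 F [ 0.5 -0.2 -0.9] dist 18 rv [-0.1  0.1  0. ] n 1
-1 0.1 18.1 -1.0 -0.1 0.1 0.0
```

Emit:
drive_tool --plan "-1 0 8 -0.8 0 0 0; -1 0 7 -0.4 0 0 0; -1 0 3 0 0 0 0; -1 0 1.5 0 0 0 0; -1 0 1 0 0 0 0"

```text
clock: 35.55
tcp_pos: [0.4111, -0.0413, 0.1214]
orientation: [0.684, -0.683, 0.182, -0.183]
wrist_force: [0.3, 0.3, -0.8]
finger_gap: 0.0068
```

Run:
```python
from h import *
plan(.4110,-.0409,.1175,-30,n=1,g=-1)
```

```text
cur [ 0.4111 -0.0413  0.1214] psi -29.9 gap 0.0068 t 35.55 F [ 0.3  0.3 -0.8] dist 4 rv [-0.1  0.1  0. ] n 1
-1 -0.2 3.9 0.3 -0.1 0.1 0.0
```

Emit:
drive_tool --plan "-1 0 1.5 0.3 0 0 0; -1 0 1.2 0 0 0 0; -1 0 0.8 0 0 0 0"

```text
clock: 35.92
tcp_pos: [0.4116, -0.0411, 0.118]
orientation: [0.684, -0.683, 0.182, -0.183]
wrist_force: [-0.2, 0.1, -0.4]
finger_gap: 0.0063
```

Emit:
drive_tool --plan "-1 0 0.6 0 0 0 0; -1 0 0.6 0 0 0 0"

```text
clock: 36.17
tcp_pos: [0.4116, -0.041, 0.1174]
orientation: [0.684, -0.683, 0.181, -0.183]
wrist_force: [-3.6, 0.9, 10.0]
finger_gap: 0.007
```

Emit:
drive_tool --plan "-1 0 -0.6 0 0 0 0; -0.8 0 0 0 0 0 0; -0.5 0 0 0 0 0 0; -0.2 0 0 0 0 0 0; -0.2 0 -8 0 0 0 0; -0.2 0 -20 0 0 0 0; -0.2 0 -40 0 0 0 0; -0.2 0 -40 0 0 0 0"

```text
clock: 37.17
tcp_pos: [0.4095, -0.0406, 0.2276]
orientation: [0.684, -0.683, 0.183, -0.181]
wrist_force: [-0.0, -0.6, -0.1]
finger_gap: 0.034
```

Run:
```python
from h import *
snap('side','s19')
im,d,c=snap('top','t19'); X=cloud(d,c)
print(ring(X,(.45,-.062),.105,.122,.037,.054))
im,d,c=load('s19'); X=cloud(d,c); print(ring(X,(.45,-.062),.1,.118,.037,.054))
I=cv2.imread('pics/s19.png')[150:300,160:340]; cv2.imwrite('pics/s19c.png',cv2.resize(I,None,fx=4,fy=4,interpolation=cv2.INTER_CUBIC))
I=cv2.imread('pics/t19.png')[130:280,230:380]; cv2.imwrite('pics/t19c.png',cv2.resize(I,None,fx=4,fy=4,interpolation=cv2.INTER_CUBIC))
```

```text
(array([ 0.4528, -0.0611]), np.float64(0.0449), 28, np.float64(0.1123))
(array([ 0.4486, -0.0662]), np.float64(0.0455), 36, np.float64(0.1084))
```

View pics/s19c.png

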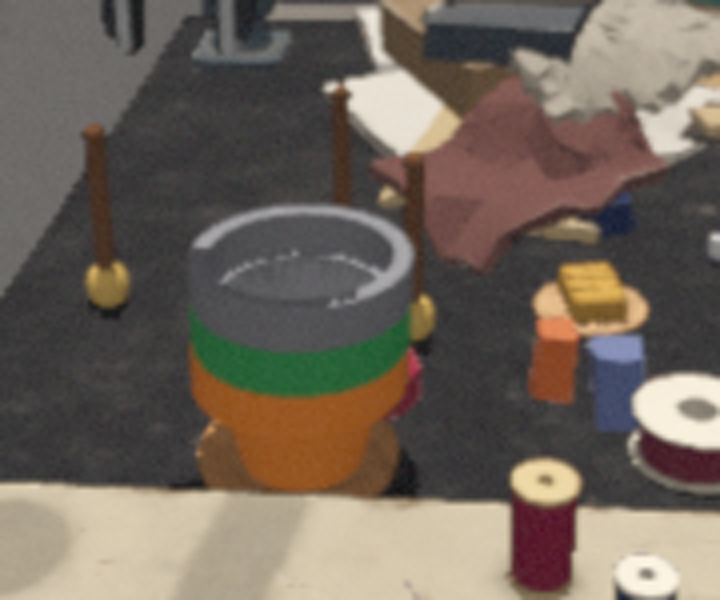

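View pics/t19c.png

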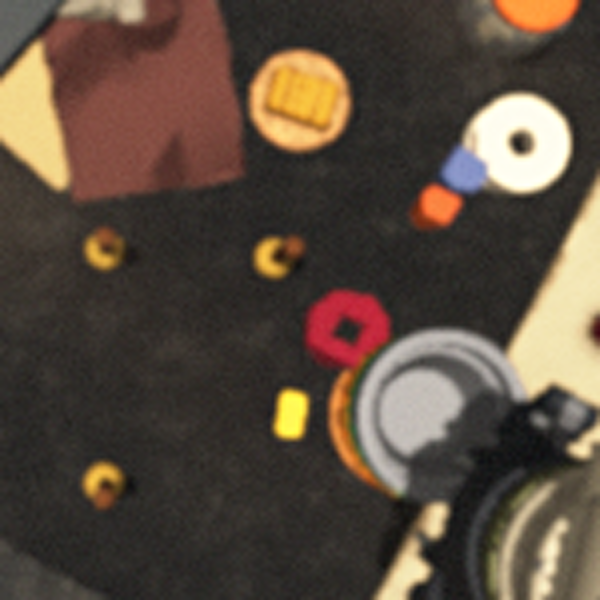

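Run:
```python
from h import *
plan(.413,.131,.20,0,n=5,g=-.2)
```

```text
cur [ 0.4122 -0.0414  0.2307] psi -29.9 gap 0.0343 t 37.27 F [ 1.3 -0.4 -0.1] dist 175 rv [ -0.1 -29.9   0.3] n 5
-0.2 -17.1 6.1 30.0 -0.0 -6.0 0.1; -0.2 -13.8 6.1 31.6 -0.0 -6.0 0.1; -0.2 -10.5 6.1 32.8 -0.0 -6.0 0.1; -0.2 -7.0 6.1 33.8 -0.0 -6.0 0.1; -0.2 -3.4 6.1 34.3 -0.0 -6.0 0.1
```

Emit:
drive_tool --plan "-0.2 -16 2 28 0 -6 0; -0.2 -14 4 32 0 -6 0; -0.2 -10 6 34 0 -6 0; -0.2 -7 6 34 0 -6 0; -0.2 -3 6 34 0 -6 0; -0.2 -1 4 10 0 -1 0; -0.2 0 0 3 0 0 0; -0.2 0 0 0 0 0 0"

```text
clock: 38.28
tcp_pos: [0.4122, 0.1465, 0.2014]
orientation: [-0.706, 0.708, 0.014, -0.009]
wrist_force: [0.6, -0.7, -0.6]
finger_gap: 0.0341
```

Run:
```python
from h import *
plan(.413,.131,.20,0,n=1,g=-.2)
im,d,c=snap('wrist','w20'); X=cloud(d,c)
Z=X[...,2]
for n,g in [('A',(.413,.131)),('B',(.554,.129)),('C',(.548,.024))]:
    m=(np.hypot(X[...,0]-g[0],X[...,1]-g[1])<.02)
    t=m&(Z>.1)&(Z<.125); b=m&(Z>.003)&(Z<.03)
    print(n,'tip',np.round(X[t].mean(0),4) if t.any() else None,t.sum(),'stem',np.round(np.median(X[m&(Z>.05)&(Z<.1)],0),4),'body',np.round(X[b].mean(0),4) if b.any() else None)
```

```text
cur [0.4122 0.1465 0.2014] psi 1.8 gap 0.0341 t 38.27 F [ 0.6 -0.7 -0.6] dist 16 rv [0.1 1.8 0.4] n 1
-0.2 0.3 1.4 -15.5 0.1 1.8 0.4
A tip [0.4096 0.1322 0.1064] 217 stem [0.4097 0.1354 0.0778] body [0.4096 0.1351 0.0181]
B tip [0.5545 0.1292 0.1058] 261 stem [0.5521 0.1308 0.0779] body [0.5517 0.1309 0.0175]
C tip [0.5452 0.0202 0.1053] 69 stem [0.5441 0.02   0.0959] body [0.5456 0.027  0.0139]
```

View pics/w20.png

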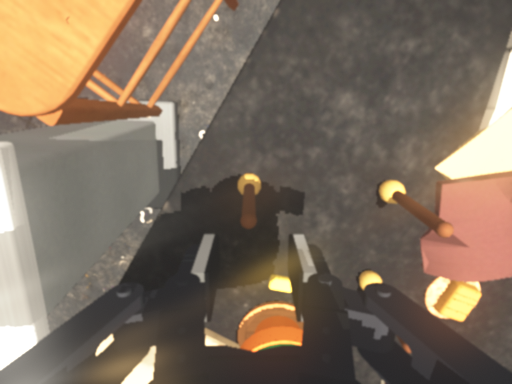

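Emit:
drive_tool --plan "-0.2 -2 10 -12 0 1.8 0.4; -0.2 -1 25 -4 0 0 0; -0.2 0 30 0 0 0 0; -0.2 0 20 0 0 0 0; -0.2 0 8 0 0 0 0; -0.2 0 3 0 0 0 0"

```text
clock: 39.08
tcp_pos: [0.4101, 0.1226, 0.102]
orientation: [-0.706, 0.709, -0.006, 0.006]
wrist_force: [-0.0, 0.1, 0.5]
finger_gap: 0.0344
```

Run:
```python
from h import *
plan(.410,.1305,.095,0,n=1,g=-.2)
```

```text
cur [0.4101 0.1226 0.102 ] psi -1.0 gap 0.0344 t 39.08 F [-0.   0.1  0.5] dist 11 rv [ 0.2 -1.   0. ] n 1
-0.2 -0.3 6.9 7.9 0.2 -1.0 0.0
```

Emit:
drive_tool --plan "-0.2 -0.3 4 6 0.2 -0.8 0; -0.2 0 2 3 0 0 0; -0.2 0 1 1 0 0 0; -0.2 0 0 0 0 0 0"

```text
clock: 39.58
tcp_pos: [0.4113, 0.1334, 0.096]
orientation: [-0.707, 0.707, 0.0, 0.002]
wrist_force: [0.5, -0.2, 0.1]
finger_gap: 0.034
```

Run:
```python
from h import *
plan(.410,.1305,.095,0,n=1,g=-.2)
snap('wrist','w21')
```

```text
cur [0.4113 0.1334 0.096 ] psi -0.1 gap 0.0340 t 39.58 F [ 0.5 -0.2  0.1] dist 3 rv [ 0.  -0.1  0.2] n 1
-0.2 -1.3 1.0 -2.9 0.0 -0.1 0.2
```

View pics/w21.png

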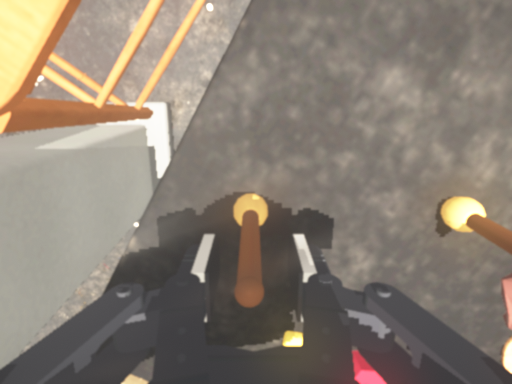

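Emit:
drive_tool --plan "-0.2 -1 0.5 -1.5 0 0 0; -0.6 0 0 0 0 0 0; -1 0 0 0 0 0 0; -1 0 0 0 0 0 0; -1 0 0 0 0 0 0" --grip_force 30

```text
clock: 40.25
tcp_pos: [0.4104, 0.1318, 0.0958]
orientation: [0.707, -0.707, -0.001, -0.002]
wrist_force: [-0.6, -0.4, -0.5]
finger_gap: 0.0103
```

Run:
```python
from h import *
plan(.41,.131,.2,0,n=1,g=-1)
snap('wrist','w22')
```

```text
cur [0.4104 0.1318 0.0958] psi -0.1 gap 0.0103 t 40.25 F [-0.6 -0.4 -0.5] dist 104 rv [-0.  -0.1  0.2] n 1
-1 0.0 -104.2 -0.8 -0.0 -0.1 0.2
```

View pics/w22.png

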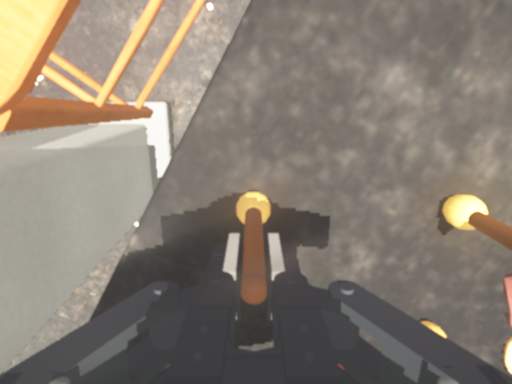

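Emit:
drive_tool --plan "-1 0 -10 0 0 0 0; -1 0 -25 0 0 0 0; -1 0 -40 0 0 0 0; -1 0 -40 0 0 0 0; -1 0 -20 0 0 0 0; -1 0 -5 0 0 0 0; -1 0 0 0 0 0 0"

```text
clock: 41.18
tcp_pos: [0.4092, 0.1316, 0.2425]
orientation: [-0.707, 0.707, 0.001, 0.002]
wrist_force: [-0.5, -0.8, -0.7]
finger_gap: 0.0102
```

```bash
cat >> h.py <<'E'
def stem(X,p,R):
    Y=(X-p)@R; m=(np.abs(Y[...,0])<.009)&(np.abs(Y[...,2])<.02)&(Y[...,1]>.025)&(Y[...,1]<.065)
    P=Y[m]
    out=[]
    for a,b in [(.025,.04),(.04,.05),(.05,.065)]:
        Q=P[(P[:,1]>a)&(P[:,1]<b)]
        if len(Q)>20: out.append((len(Q),((np.percentile(Q[:,0],3)+np.percentile(Q[:,0],97))/2*1000).round(1),(np.percentile(Q[:,2],95)*1000-5.5).round(1)))
    return out
E
python3 - <<'E'
from h import *
p,R,s=tool(); im,d,c=snap('wrist','w23'); X=cloud(d,c); print(stem(X,p,R))
plan(.4515,-.0475,.245,0,n=5,g=-1)
E
```

```text
[(245, np.float64(-0.0), np.float64(-0.9)), (131, np.float64(-0.3), np.float64(-1.0)), (169, np.float64(-0.1), np.float64(-0.9))]
cur [0.409  0.1316 0.2422] psi -0.1 gap 0.0104 t 41.23 F [ 0.6 -0.1 -0.8] dist 184 rv [ 0.  -0.1  0.2] n 5
-1 8.6 -0.5 -35.8 0.0 -0.0 0.0; -1 8.6 -0.5 -35.8 0.0 -0.0 0.0; -1 8.6 -0.5 -35.8 0.0 -0.0 0.0; -1 8.5 -0.6 -35.8 0.0 -0.0 0.0; -1 8.5 -0.6 -35.8 0.0 -0.0 0.0
```

View pics/w23.png

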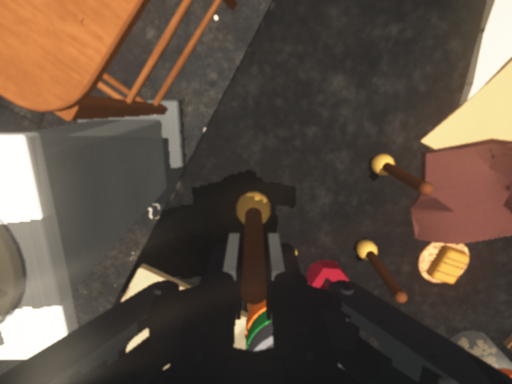

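Emit:
drive_tool --plan "-1 6 0 -28 0 0 0; -1 9 -1 -36 0 0 0; -1 9 -1 -36 0 0 0; -1 9 -1 -36 0 0 0; -1 6 -1 -20 0 0 0; -1 3 -1 -8 0 0 0; -1 1 0 -4 0 0 0; -1 0 0 0 0 0 0"

```text
clock: 42.22
tcp_pos: [0.4482, -0.0397, 0.2384]
orientation: [0.708, -0.706, 0.004, 0.004]
wrist_force: [0.3, -0.6, -0.7]
finger_gap: 0.0103
```

Run:
```python
from h import *
p,R,s=tool(); im,d,c=snap('wrist','w24'); X=cloud(d,c); print(stem(X,p,R))
print(ring(X,(.4515,-.063),.104,.12,.037,.054), ring(X,(.4515,-.063),.104,.12,.037,.047))
plan(.4515,-.0463,.245,0,n=5,g=-1)
```

```text
[(240, np.float64(0.1), np.float64(-0.7)), (133, np.float64(-0.1), np.float64(-0.7)), (163, np.float64(0.0), np.float64(-0.8))]
(array([ 0.4513, -0.0613]), np.float64(0.0451), 27, np.float64(0.1105)) (array([ 0.4513, -0.0614]), np.float64(0.0438), 27, np.float64(0.1106))
cur [ 0.4481 -0.0395  0.2385] psi 0.0 gap 0.0105 t 42.27 F [-0.8  0.4 -1. ] dist 10 rv [-0.2  0.  -0.7] n 5
-1 0.7 -1.3 -1.4 -0.0 0.0 -0.1; -1 0.7 -1.3 -1.4 -0.0 0.0 -0.1; -1 0.7 -1.3 -1.4 -0.0 0.0 -0.1; -1 0.7 -1.3 -1.4 -0.0 0.0 -0.1; -1 0.7 -1.3 -1.4 -0.0 0.0 -0.1
```

View pics/w24.png

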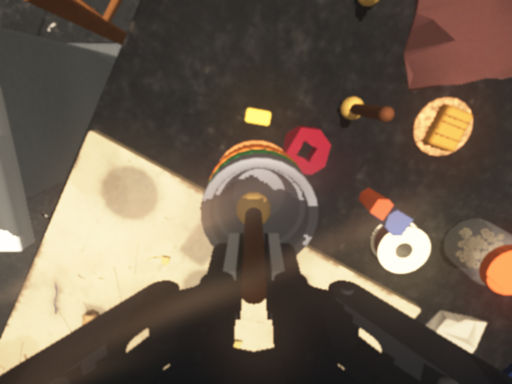

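Emit:
drive_tool --plan "-1 2 8 -4 -0.1 0 -0.4; -1 1.5 14 -2 -0.1 0 -0.2; -1 0.5 14 -1 0 0 0; -1 0 12 0 0 0 0; -1 0 6 0 0 0 0; -1 0 2 0 0 0 0"

```text
clock: 43.02
tcp_pos: [0.4516, -0.0448, 0.179]
orientation: [-0.707, 0.707, 0.001, -0.002]
wrist_force: [0.0, 0.8, -0.3]
finger_gap: 0.0103
```

Run:
```python
from h import *
plan(.4514,-.0453,.16,0,n=3,g=-1)
```

```text
cur [ 0.4516 -0.0448  0.179 ] psi 0.3 gap 0.0103 t 43.02 F [ 0.   0.8 -0.3] dist 19 rv [ 0.   0.3 -0. ] n 3
-1 -0.0 6.3 -0.2 0.0 0.1 -0.0; -1 -0.0 6.3 -0.2 0.0 0.1 -0.0; -1 -0.0 6.3 -0.2 0.0 0.1 -0.0
```

Emit:
drive_tool --plan "-1 0 8 -0.3 0 0.2 0; -1 0 8 -0.2 0 0 0; -1 0 5 0 0 0 0; -1 0 3 0 0 0 0; -1 0 1.5 0 0 0 0"

```text
clock: 43.65
tcp_pos: [0.4521, -0.0455, 0.1523]
orientation: [-0.707, 0.707, 0.0, -0.0]
wrist_force: [0.2, 0.6, -1.1]
finger_gap: 0.0105
```

Run:
```python
from h import *
plan(.4514,-.0453,.147,0,n=3,g=-1)
```

```text
cur [ 0.4521 -0.0455  0.1523] psi 0.0 gap 0.0105 t 43.65 F [ 0.2  0.6 -1.1] dist 5 rv [0. 0. 0.] n 3
-1 -0.2 1.8 0.1 0.0 0.0 0.0; -1 -0.2 1.8 0.1 0.0 0.0 0.0; -1 -0.2 1.8 0.1 0.0 0.0 0.0
```

Emit:
drive_tool --plan "-1 -0.3 2 0.1 0 0 0; -1 0 1.5 0 0 0 0; -1 0 1 0 0 0 0; -1 0 0.6 0 0 0 0"

```text
clock: 44.15
tcp_pos: [0.4521, -0.0455, 0.1472]
orientation: [-0.707, 0.707, 0.001, 0.0]
wrist_force: [-0.2, -0.4, 0.1]
finger_gap: 0.0102
```

Emit:
drive_tool --plan "-1 0 0.5 0 0 0 0; -1 0 0.5 0 0 0 0"

```text
clock: 44.4
tcp_pos: [0.4523, -0.0456, 0.1467]
orientation: [-0.707, 0.708, 0.001, 0.0]
wrist_force: [-1.1, -0.0, 5.4]
finger_gap: 0.01
```

Emit:
drive_tool --plan "-1 0 -0.3 0 0 0 0; -0.85 0 0 0 0 0 0; -0.7 0 0 0 0 0 0; -0.5 0 0 0 0 0 0; -0.5 0 -8 0 0 0 0; -0.4 0 -25 0 0 0 0; -0.2 0 -30 0 0 0 0; -0.2 0 -20 0 0 0 0"

```text
clock: 45.4
tcp_pos: [0.4511, -0.0452, 0.232]
orientation: [-0.707, 0.707, -0.0, -0.001]
wrist_force: [0.4, -0.1, -0.6]
finger_gap: 0.034
```

Run:
```python
from h import *
im,d,c=snap('wrist','w25'); X=cloud(d,c)
plan(.549,.022,.24,-60,n=6,g=-.2)
```

```text
cur [ 0.4522 -0.0455  0.2344] psi 0.0 gap 0.0341 t 45.45 F [ 1.5 -0.3  1.5] dist 118 rv [-0.  60.   0.2] n 6
-0.2 16.1 -0.9 11.2 -0.0 10.0 0.0; -0.2 13.9 -0.9 13.9 -0.0 10.0 0.0; -0.2 11.3 -0.9 16.1 -0.0 10.0 0.0; -0.2 8.4 -0.9 17.8 -0.0 10.0 0.0; -0.2 5.1 -0.9 19.0 -0.0 10.0 0.0; -0.2 1.8 -0.9 19.6 -0.0 10.0 0.0
```

View pics/w25.png

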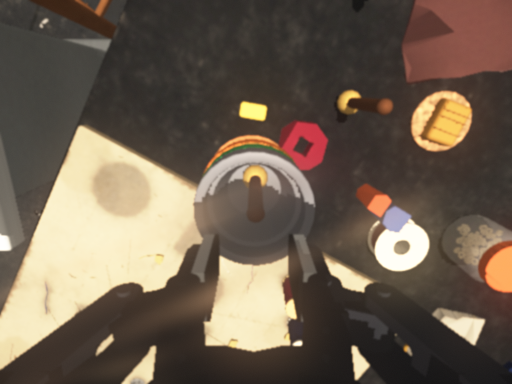

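Emit:
drive_tool --plan "-0.2 16 0 11 0 10 0; -0.2 14 0 14 0 10 0; -0.2 11 0 16 0 10 0; -0.2 8 0 18 0 10 0; -0.2 5 0 19 0 10 0; -0.2 2 0 19 0 9 0; -0.2 0 0 5 0 2 0; -0.2 0 0 0 0 0 0"

```text
clock: 46.45
tcp_pos: [0.5569, 0.0249, 0.235]
orientation: [0.603, -0.603, 0.368, -0.371]
wrist_force: [0.0, -0.8, 0.2]
finger_gap: 0.034
```

Run:
```python
from h import *
p,R,s=tool(); im,d,c=snap('wrist','w26'); X=cloud(d,c); Z=X[...,2]
C=-np.array(c['R']).T@np.array(c['t'])
for n,g in [('C',(.548,.024))]:
    m=(np.hypot(X[...,0]-g[0],X[...,1]-g[1])<.02)
    t=m&(Z>.1)&(Z<.125); b=m&(Z>.003)&(Z<.03)
    print(n,'cam',C.round(3),'tip',np.round(X[t].mean(0),4),t.sum(),'stem',np.round(np.median(X[m&(Z>.04)&(Z<.1)],0),4),'body',np.round(X[b].mean(0),4))
plan(.548,.022,.19,-60,n=1,g=-.2)
```

```text
C cam [0.624 0.06  0.355] tip [0.5507 0.0204 0.1066] 170 stem [0.554  0.0225 0.0734] body [0.5533 0.0218 0.0182]
cur [0.5567 0.0248 0.235 ] psi -63.0 gap 0.0343 t 46.50 F [-0.1 -1.4 -0.2] dist 46 rv [-0.2 -3.   0.2] n 1
-0.2 -1.6 45.0 -9.1 -0.2 -3.0 0.2
```

View pics/w26.png

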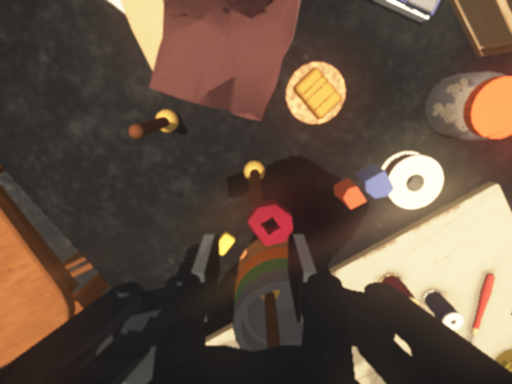

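Run:
```python
from h import *
plan(.548,.0195,.0955,-60,n=4,g=-.2)
```

```text
cur [0.5567 0.0248 0.235 ] psi -63.0 gap 0.0343 t 46.50 F [-0.1 -1.4 -0.2] dist 140 rv [-0.2 -3.   0.2] n 4
-0.2 0.1 34.9 -2.6 -0.0 -0.8 0.1; -0.2 0.1 34.9 -2.6 -0.0 -0.8 0.1; -0.2 0.1 34.9 -2.6 -0.0 -0.8 0.1; -0.2 0.1 34.9 -2.6 -0.0 -0.8 0.1
```

Emit:
drive_tool --plan "-0.2 0 20 -7 -0.1 -2 0.2; -0.2 0 30 -4 0 -1 0; -0.2 0 35 -2 0 0 0; -0.2 0 25 0 0 0 0; -0.2 0 12 0 0 0 0; -0.2 0 4 0 0 0 0"

```text
clock: 47.25
tcp_pos: [0.5445, 0.0171, 0.1073]
orientation: [0.614, -0.612, 0.351, -0.354]
wrist_force: [0.3, -0.2, 0.6]
finger_gap: 0.0341
```

Run:
```python
from h import *
plan(.548,.0195,.0955,-60,n=1,g=-.2)
snap('wrist','w27')
```

```text
cur [0.5445 0.0171 0.1073] psi -59.8 gap 0.0341 t 47.25 F [ 0.3 -0.2  0.6] dist 12 rv [-0.2  0.2  0.2] n 1
-0.2 -0.4 11.8 4.2 -0.2 0.2 0.2
```

View pics/w27.png

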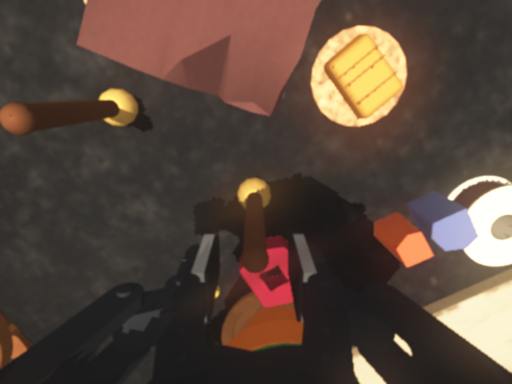

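Emit:
drive_tool --plan "-0.2 -0.3 6 2.5 -0.2 0.2 0.2; -0.2 0 5 1.5 0 0 0; -0.2 0 2.5 0.5 0 0 0; -0.2 0 1 0 0 0 0"

```text
clock: 47.8
tcp_pos: [0.5506, 0.0197, 0.0941]
orientation: [0.613, -0.612, 0.352, -0.355]
wrist_force: [1.0, -0.3, 0.8]
finger_gap: 0.0343
```

Run:
```python
from h import *
plan(.548,.0195,.0955,-60,n=1,g=-.2)
snap('wrist','w28')
```

```text
cur [0.5506 0.0197 0.0941] psi -60.0 gap 0.0343 t 47.80 F [ 1.  -0.3  0.8] dist 3 rv [-0.2  0.   0.1] n 1
-0.2 -1.2 -1.4 -2.4 -0.2 0.0 0.1
```

View pics/w28.png

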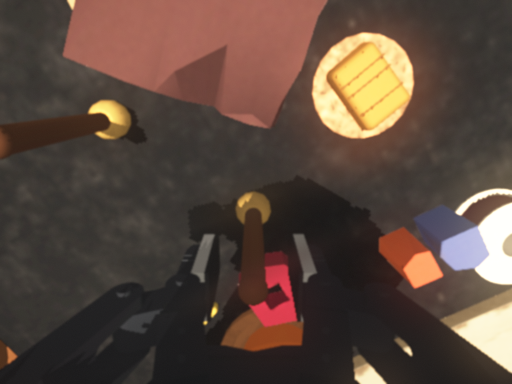

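Emit:
drive_tool --plan "-0.2 -0.5 -1.5 -0.8 -0.1 0 0; -0.6 0 0 0 0 0 0; -1 0 0 0 0 0 0; -1 0 0 0 0 0 0; -1 0 0 0 0 0 0"

```text
clock: 48.48
tcp_pos: [0.5495, 0.0197, 0.096]
orientation: [0.613, -0.612, 0.353, -0.354]
wrist_force: [0.1, 0.3, -1.1]
finger_gap: 0.0104
```

Run:
```python
from h import *
plan(.548,.0195,.2455,-60,n=1,g=-.2)
```

```text
cur [0.5495 0.0197 0.096 ] psi -60.0 gap 0.0104 t 48.48 F [ 0.1  0.3 -1.1] dist 150 rv [-0.1  0.   0.1] n 1
-0.2 -0.4 -149.5 -1.1 -0.1 0.0 0.1
```

Emit:
drive_tool --plan "-1 0 -10 0 0 0 0; -1 0 -25 0 0 0 0; -1 0 -45 0 0 0 0; -1 0 -50 0 0 0 0; -1 0 -40 0 0 0 0; -1 0 -15 0 0 0 0; -1 0 -3 0 0 0 0; -1 0 0 0 0 0 0"

```text
clock: 49.48
tcp_pos: [0.5482, 0.0198, 0.2933]
orientation: [0.613, -0.612, 0.352, -0.355]
wrist_force: [-0.1, -0.5, -0.9]
finger_gap: 0.0105
```

Run:
```python
from h import *
p,R,s=tool(); im,d,c=snap('wrist','w29'); X=cloud(d,c); print(stem(X,p,R))
plan(.439,-.070,.285,-60,n=5,g=-1)
```

```text
[(233, np.float64(-0.5), np.float64(0.4)), (136, np.float64(-0.6), np.float64(0.3)), (163, np.float64(-0.5), np.float64(0.2))]
cur [0.5481 0.0199 0.293 ] psi -60.0 gap 0.0101 t 49.52 F [ 0.7  0.3 -0.8] dist 142 rv [-0.1  0.   0.1] n 5
-1 4.6 1.5 -27.9 -0.0 0.0 0.0; -1 4.6 1.5 -27.9 -0.0 0.0 0.0; -1 4.7 1.6 -27.9 -0.0 0.0 0.0; -1 4.7 1.6 -27.9 -0.0 0.0 0.0; -1 4.7 1.6 -27.9 -0.0 0.0 0.0
```

Emit:
drive_tool --plan "-1 3 0 -20 0 0 0; -1 5 0 -28 0 0 0; -1 5 0 -28 0 0 0; -1 5 0 -28 0 0 0; -1 3 0 -16 0 0 0; -1 2 0 -10 0 0 0; -1 1 0 -4 0 0 0; -1 0 0 0 0 0 0"

```text
clock: 50.52
tcp_pos: [0.4388, -0.0693, 0.2856]
orientation: [-0.612, 0.613, -0.356, 0.35]
wrist_force: [-0.3, 0.3, -0.5]
finger_gap: 0.0104
```

Run:
```python
from h import *
p,R,s=tool(); im,d,c=snap('wrist','w30'); X=cloud(d,c); print(stem(X,p,R)); Z=X[...,2]
print(ring(X,(.4515,-.063),.104,.12,.037,.054), ring(X,(.4515,-.063),.104,.12,.037,.047))
m=(np.hypot(X[...,0]-.452,X[...,1]+.046)<.02)&(Z>.12)&(Z<.17); print(m.sum(),np.median(X[m],0))
plan(.4387,-.0702,.285,-60,n=1,g=-1)
```

```text
[(234, np.float64(-0.4), np.float64(0.6)), (135, np.float64(-0.6), np.float64(0.6)), (162, np.float64(-0.4), np.float64(0.5))]
(array([ 0.4519, -0.0624]), np.float64(0.0451), 33, np.float64(0.1105)) (array([ 0.452 , -0.0624]), np.float64(0.0438), 33, np.float64(0.1105))
259 [ 0.45474575 -0.0460322   0.15674517]
cur [ 0.4389 -0.0692  0.2856] psi -59.9 gap 0.0105 t 50.58 F [-0.3  0.2 -0.6] dist 1 rv [ 0.3  0.1 -0.4] n 1
-1 0.7 0.6 -0.7 0.3 0.1 -0.4
```

View pics/w30.png

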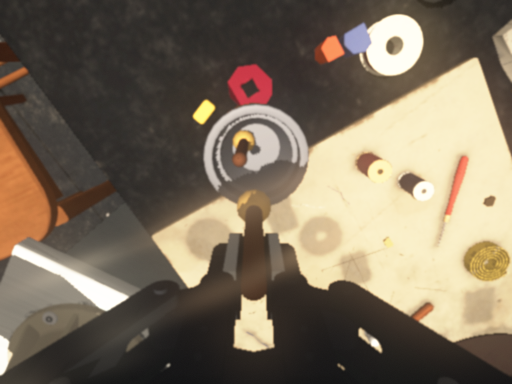

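Emit:
drive_tool --plan "-1 0.7 12 -0.7 0.3 0 -0.3; -1 0 25 0 0 0 0; -1 0 30 0 0 0 0; -1 0 25 0 0 0 0; -1 0 12 0 0 0 0; -1 0 4 0 0 0 0"

```text
clock: 51.32
tcp_pos: [0.4398, -0.0686, 0.1718]
orientation: [0.614, -0.613, 0.352, -0.352]
wrist_force: [0.5, 0.0, -0.7]
finger_gap: 0.0104
```

Run:
```python
from h import *
plan(.4387,-.0704,.16,-60,n=1,g=-1)
```

```text
cur [ 0.4398 -0.0686  0.1718] psi -59.7 gap 0.0104 t 51.33 F [ 0.5  0.  -0.7] dist 12 rv [-0.1  0.3 -0. ] n 1
-1 1.0 11.8 -1.9 -0.1 0.3 -0.0
```

Emit:
drive_tool --plan "-1 0.8 5 -1.5 0 0.2 0; -1 0.3 5 -0.5 0 0 0; -1 0 4 0 0 0 0; -1 0 2 0 0 0 0; -1 0 1 0 0 0 0"

```text
clock: 51.95
tcp_pos: [0.4402, -0.0712, 0.1556]
orientation: [0.613, -0.612, 0.352, -0.354]
wrist_force: [0.1, 0.0, -0.7]
finger_gap: 0.01
```

Run:
```python
from h import *
plan(.4387,-.0704,.147,-60,n=1,g=-1)
```

```text
cur [ 0.4402 -0.0712  0.1556] psi -59.9 gap 0.0100 t 51.95 F [ 0.1  0.  -0.7] dist 9 rv [-0.2  0.1  0.1] n 1
-1 -1.5 8.6 -0.9 -0.2 0.1 0.1
```

Emit:
drive_tool --plan "-1 -1 3 -0.7 0 0 0; -1 -0.3 3 -0.2 0 0 0; -1 0 1.5 0 0 0 0; -1 0 0.8 0 0 0 0; -1 0 0.5 0 0 0 0"

```text
clock: 52.58
tcp_pos: [0.4391, -0.0706, 0.1468]
orientation: [0.613, -0.612, 0.351, -0.355]
wrist_force: [-1.0, 0.4, 5.8]
finger_gap: 0.0102
```

Touching the floor at the expected height; release.

Emit:
drive_tool --plan "-1 0 -0.3 0 0 0 0; -0.85 0 0 0 0 0 0; -0.7 0 0 0 0 0 0; -0.55 0 0 0 0 0 0; -0.55 0 -8 0 0 0 0; -0.5 0 -25 0 0 0 0; -0.2 0 -40 0 0 0 0; -0.2 0 -40 0 0 0 0"

```text
clock: 53.58
tcp_pos: [0.4365, -0.0699, 0.2615]
orientation: [0.613, -0.612, 0.353, -0.353]
wrist_force: [0.8, -0.6, 0.0]
finger_gap: 0.034
```

Run:
```python
from h import *
im,d,c=snap('wrist','w31')
plan(.553,.129,.25,60,n=12,g=-.2)
```

```text
cur [ 0.4386 -0.0706  0.2668] psi -59.9 gap 0.0343 t 53.62 F [ 3.  -0.2  3.4] dist 231 rv [-0.4 60.1  0.1] n 12
-0.2 -9.6 1.4 16.6 -0.0 5.0 0.0; -0.2 -11.0 1.4 15.7 -0.0 5.0 0.0; -0.2 -12.3 1.4 14.7 -0.0 5.0 0.0; -0.2 -13.6 1.4 13.5 -0.0 5.0 0.0; -0.2 -14.7 1.4 12.3 -0.0 5.0 0.0; -0.2 -15.7 1.4 11.0 -0.0 5.0 0.0; -0.2 -16.6 1.4 9.5 -0.0 5.0 0.0; -0.2 -17.4 1.4 8.1 -0.0 5.0 0.0
-0.2 -18.0 1.4 6.5 -0.0 5.0 0.0; -0.2 -18.5 1.4 4.9 -0.0 5.0 0.0; -0.2 -18.9 1.4 3.3 -0.0 5.0 0.0; -0.2 -19.1 1.4 1.6 -0.0 5.0 0.0
```

View pics/w31.png

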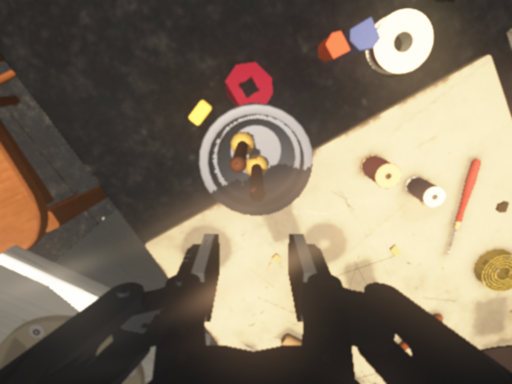

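```bash
sed -i 's/def plan(tx,ty,tz,psi=None,n=None,g=1):/def plan(tx,ty,tz,psi=None,n=None,g=1,absol=False):/; s/dl=0 if psi is None else (psi-cur+90)%180-90/dl=0 if psi is None else ((psi-cur) if absol else (psi-cur+90)%180-90)/' h.py
python3 - <<'E'
from h import *
plan(.553,.129,.25,60,n=13,g=-.2,absol=True)
E
```

```text
cur [ 0.4386 -0.0706  0.2668] psi -59.9 gap 0.0343 t 53.62 F [ 3.  -0.2  3.4] dist 231 rv [ 1.000e-01 -1.199e+02  5.000e-01] n 13
-0.2 -8.9 1.3 15.3 0.0 -9.2 0.0; -0.2 -6.3 1.3 16.5 0.0 -9.2 0.0; -0.2 -3.6 1.3 17.3 0.0 -9.2 0.0; -0.2 -0.7 1.4 17.7 0.0 -9.2 0.0; -0.2 2.1 1.4 17.6 0.0 -9.2 0.0; -0.2 4.9 1.4 17.0 0.0 -9.2 0.0; -0.2 7.5 1.4 16.0 0.0 -9.2 0.0; -0.2 10.0 1.3 14.6 0.0 -9.2 0.0
-0.2 12.2 1.3 12.8 0.0 -9.2 0.0; -0.2 14.1 1.3 10.7 0.0 -9.2 0.0; -0.2 15.6 1.3 8.3 0.0 -9.2 0.0; -0.2 16.8 1.3 5.7 0.0 -9.2 0.0; -0.2 17.5 1.3 2.9 0.0 -9.2 0.0
```

Emit:
drive_tool --plan "-0.2 -9 0 15 0 -9.2 0; -0.2 -6 0 16.5 0 -9.2 0; -0.2 -3.5 0 17 0 -9.2 0; -0.2 -0.5 0 17.5 0 -9.2 0; -0.2 2 0 17.5 0 -9.2 0; -0.2 5 0 17 0 -9.2 0; -0.2 7.5 0 16 0 -9.2 0; -0.2 10 0 14.5 0 -9.2 0"

```text
clock: 54.62
tcp_pos: [0.5104, 0.0546, 0.2737]
orientation: [-0.698, 0.702, 0.104, -0.093]
wrist_force: [-1.0, -0.9, 0.2]
finger_gap: 0.0343
```

Run:
```python
from h import *
plan(.553,.129,.24,60,n=5,g=-.2,absol=True)
```

```text
cur [0.5104 0.0546 0.2737] psi 16.0 gap 0.0343 t 54.62 F [-1.  -0.9  0.2] dist 92 rv [  0.8 -44.    0.6] n 5
-0.2 12.2 6.8 12.0 0.2 -8.8 0.1; -0.2 13.9 6.8 10.0 0.2 -8.8 0.1; -0.2 15.3 6.8 7.7 0.2 -8.8 0.1; -0.2 16.3 6.8 5.3 0.2 -8.8 0.1; -0.2 16.9 6.8 2.7 0.2 -8.8 0.1
```

Emit:
drive_tool --plan "-0.2 12 5 12 0.2 -8.8 0.1; -0.2 14 7 10 0.2 -8.8 0.1; -0.2 15 7 8 0.2 -8.8 0.1; -0.2 16 7 5 0.2 -8.8 0.1; -0.2 14 7 3 0 -8 0; -0.2 4 2 1 0 -2 0; -0.2 0 0 0 0 0 0; -0.2 0 0 0 0 0 0"

```text
clock: 55.62
tcp_pos: [0.5529, 0.1341, 0.241]
orientation: [-0.604, 0.604, 0.37, -0.365]
wrist_force: [-0.4, -0.5, -0.1]
finger_gap: 0.0344
```

Run:
```python
from h import *
p,R,s=tool(); im,d,c=snap('wrist','w32'); X=cloud(d,c); Z=X[...,2]
C=-np.array(c['R']).T@np.array(c['t']); n=(C-np.array([.553,.129,0]))[:2]; n/=np.linalg.norm(n)
m=(np.hypot(X[...,0]-.553,X[...,1]-.129)<.02)
for nm,a,b,k in [('tip',.1,.125,.0025),('stem',.04,.1,.005),('body',.003,.03,.006)]:
    P=X[m&(Z>a)&(Z<b)]; print(nm,len(P),np.median(P,0).round(4),(np.median(P,0)[:2]-n*(k+.0014)).round(4))
plan(.553,.129,.0955,60,n=4,g=-.2)
```

```text
tip 164 [0.5555 0.1288 0.1069] [0.5589 0.1268]
stem 178 [0.5522 0.1306 0.0732] [0.5577 0.1274]
body 245 [0.5519 0.1318 0.0185] [0.5583 0.128 ]
cur [0.5529 0.1341 0.241 ] psi 62.6 gap 0.0339 t 55.67 F [ 0.4 -0.3 -0.3] dist 146 rv [0.2 2.6 0.3] n 4
-0.2 -1.3 36.4 -0.5 0.1 0.7 0.1; -0.2 -1.3 36.4 -0.5 0.1 0.7 0.1; -0.2 -1.2 36.4 -0.6 0.1 0.7 0.1; -0.2 -1.1 36.4 -0.6 0.1 0.7 0.1
```

View pics/w32.png

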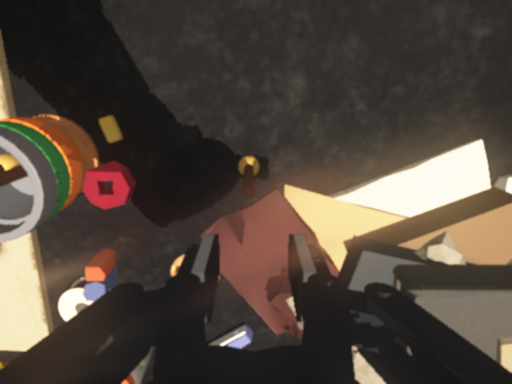

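Run:
```python
from h import *
im,d,c=load('t19'); X=cloud(d,c); Z=X[...,2]
r=np.hypot(X[...,0]-.558,X[...,1]-.1275)
for a,b in [(.02,.05),(.05,.07),(.07,.09),(.09,.11),(.11,.13)]:
    m=(r>a)&(r<b); i=np.nanargmax(np.where(m,Z,-1)); print(a,b,X.reshape(-1,3)[i].round(3))
plan(.558,.1275,.0955,60,n=4,g=-.2)
```

```text
0.02 0.05 [0.587 0.137 0.051]
0.05 0.07 [0.61  0.151 0.049]
0.07 0.09 [0.625 0.154 0.048]
0.09 0.11 [0.551 0.021 0.113]
0.11 0.13 [0.678 0.172 0.121]
cur [0.5529 0.1341 0.241 ] psi 62.6 gap 0.0339 t 55.67 F [ 0.4 -0.3 -0.3] dist 146 rv [0.2 2.6 0.3] n 4
-0.2 -1.1 36.4 -1.7 0.1 0.7 0.1; -0.2 -1.0 36.4 -1.8 0.1 0.7 0.1; -0.2 -0.9 36.4 -1.8 0.1 0.7 0.1; -0.2 -0.9 36.4 -1.9 0.1 0.7 0.1
```

Emit:
drive_tool --plan "-0.2 -2 20 -4 0.1 2 0.2; -0.2 -1.5 30 -2 0 0.6 0; -0.2 -0.5 35 -1 0 0 0; -0.2 0 25 0 0 0 0; -0.2 0 12 0 0 0 0; -0.2 0 5 0 0 0 0"

```text
clock: 56.42
tcp_pos: [0.5599, 0.1249, 0.1148]
orientation: [-0.613, 0.616, 0.354, -0.347]
wrist_force: [0.4, -0.5, -0.4]
finger_gap: 0.0341
```

Run:
```python
from h import *
plan(.558,.1275,.0955,60,n=1,g=-.2)
snap('wrist','w33')
```

```text
cur [0.5599 0.1249 0.1148] psi 59.5 gap 0.0341 t 56.42 F [ 0.4 -0.5 -0.4] dist 20 rv [ 0.5 -0.5  0.4] n 1
-0.2 1.2 19.2 3.1 0.5 -0.5 0.4
```

View pics/w33.png

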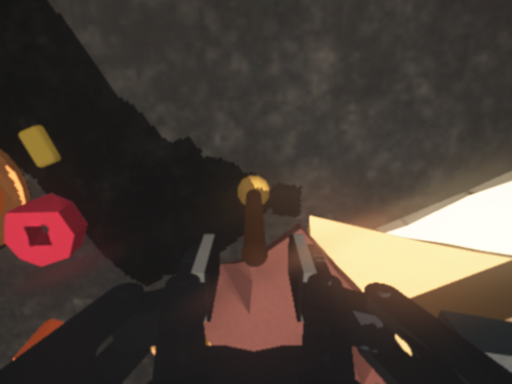

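Emit:
drive_tool --plan "-0.2 0.8 10 1.5 0.4 -0.4 0.3; -0.2 0 8 0.8 0 0 0; -0.2 0 4 0.3 0 0 0; -0.2 0 2 0 0 0 0; -0.2 0 0 0 0 0 0"

```text
clock: 57.1
tcp_pos: [0.5596, 0.1273, 0.0911]
orientation: [-0.612, 0.613, 0.355, -0.351]
wrist_force: [0.1, -0.3, 0.2]
finger_gap: 0.0339
```

Run:
```python
from h import *
plan(.558,.1275,.0955,60,n=1,g=-.2)
snap('wrist','w34')
```

```text
cur [0.5596 0.1273 0.0911] psi 59.9 gap 0.0339 t 57.10 F [ 0.1 -0.3  0.2] dist 5 rv [ 0.2 -0.1  0.2] n 1
-0.2 -0.6 -4.4 1.5 0.2 -0.1 0.2
```

View pics/w34.png

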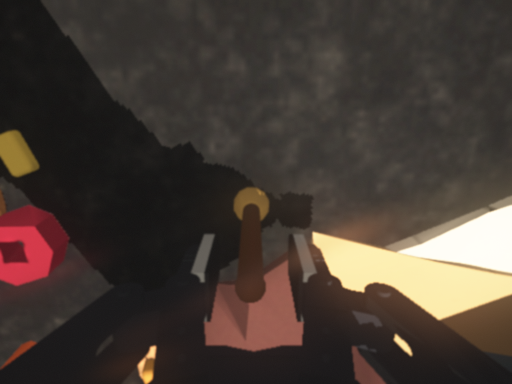

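Emit:
drive_tool --plan "-0.2 -0.5 -5 0.8 0.2 0 0.1; -0.6 0 -0.5 0 0 0 0; -1 0 0 0 0 0 0; -1 0 0 0 0 0 0; -1 0 0 0 0 0 0"

```text
clock: 57.78
tcp_pos: [0.5589, 0.1272, 0.0976]
orientation: [-0.613, 0.613, 0.354, -0.352]
wrist_force: [-0.3, 0.7, -0.5]
finger_gap: 0.0102
```

Run:
```python
from h import *
plan(.558,.1275,.0955,60,n=1,g=-.2)
```

```text
cur [0.5589 0.1272 0.0976] psi 59.9 gap 0.0102 t 57.77 F [-0.3  0.7 -0.5] dist 2 rv [ 0.1 -0.1  0.1] n 1
-0.2 -0.2 2.1 0.9 0.1 -0.1 0.1
```

Gripped at z 0.0976. Lift.

Emit:
drive_tool --plan "-1 0 -10 0 0 0 0; -1 0 -25 0 0 0 0; -1 0 -45 0 0 0 0; -1 0 -50 0 0 0 0; -1 0 -40 0 0 0 0; -1 0 -15 0 0 0 0; -1 0 -3 0 0 0 0; -1 0 0 0 0 0 0"

```text
clock: 58.78
tcp_pos: [0.5577, 0.127, 0.2946]
orientation: [-0.613, 0.613, 0.354, -0.352]
wrist_force: [-0.5, -0.1, -1.6]
finger_gap: 0.0104
```

Run:
```python
from h import *
p,R,s=tool(); im,d,c=snap('wrist','w35'); X=cloud(d,c); print(stem(X,p,R))
plan(.465,-.070,.295,60,n=6,g=-1)
```

```text
[(237, np.float64(0.6), np.float64(2.6)), (130, np.float64(0.4), np.float64(2.5)), (162, np.float64(0.5), np.float64(2.6))]
cur [0.5575 0.127  0.2942] psi 59.9 gap 0.0106 t 58.83 F [ 0.  -0.6 -1.4] dist 218 rv [ 0.1 -0.1  0.1] n 6
-1 -36.1 -0.2 -3.1 0.0 -0.0 0.0; -1 -36.1 -0.2 -3.1 0.0 -0.0 0.0; -1 -36.1 -0.2 -3.1 0.0 -0.0 0.0; -1 -36.1 -0.2 -3.1 0.0 -0.0 0.0; -1 -36.1 -0.1 -3.1 0.0 -0.0 0.0; -1 -36.1 -0.1 -3.1 0.0 -0.0 0.0
```

Emit:
drive_tool --plan "-1 -25 0 -2 0 0 0; -1 -36 0 -3 0 0 0; -1 -36 0 -3 0 0 0; -1 -36 0 -3 0 0 0; -1 -36 0 -3 0 0 0; -1 -20 0 -2 0 0 0; -1 -8 0 -1 0 0 0; -1 -2 0 0 0 0 0"

```text
clock: 59.82
tcp_pos: [0.4659, -0.0575, 0.2843]
orientation: [0.616, -0.609, -0.35, 0.357]
wrist_force: [0.3, 0.6, -0.4]
finger_gap: 0.0103
```

Run:
```python
from h import *
plan(.4656,-.0718,.29,60,n=1,g=-1)
```

```text
cur [ 0.4659 -0.0575  0.2843] psi 60.0 gap 0.0103 t 59.83 F [ 0.3  0.6 -0.4] dist 15 rv [-0.8 -0.  -0.2] n 1
-1 -12.6 -5.7 -6.8 -0.8 -0.0 -0.2
```

Emit:
drive_tool --plan "-1 -7 0 -4 -0.6 0 -0.2; -1 -5 0 -3 -0.2 0 0; -1 -2 0 -1 0 0 0; -1 0 0 0 0 0 0; -1 0 0 0 0 0 0"

```text
clock: 60.45
tcp_pos: [0.4666, -0.0731, 0.2838]
orientation: [0.612, -0.612, -0.354, 0.354]
wrist_force: [-1.3, 0.3, -1.0]
finger_gap: 0.0104
```

Run:
```python
from h import *
p,R,s=tool(); im,d,c=snap('wrist','w36'); X=cloud(d,c); print(stem(X,p,R)); Z=X[...,2]
print(ring(X,(.4515,-.063),.104,.12,.037,.054))
for g in [(.452,-.047),(.438,-.0707)]:
    m=(np.hypot(X[...,0]-g[0],X[...,1]-g[1])<.012)&(Z>.12)&(Z<.17); print(m.sum(),np.median(X[m],0))
plan(.4656,-.0718,.2,60,n=1,g=-1)
```

```text
[(229, np.float64(0.7), np.float64(2.4)), (131, np.float64(0.4), np.float64(2.4)), (161, np.float64(0.6), np.float64(2.5))]
(array([ 0.4508, -0.0623]), np.float64(0.0451), 33, np.float64(0.1105))
262 [ 0.44992696 -0.04618131  0.15659716]
255 [ 0.4379726  -0.06866354  0.15694506]
cur [ 0.4666 -0.0731  0.2838] psi 60.1 gap 0.0104 t 60.50 F [-0.5 -0.2  0.1] dist 84 rv [-0.   0.1 -0. ] n 1
-1 0.7 83.8 1.5 -0.0 0.1 -0.0
```

View pics/w36.png

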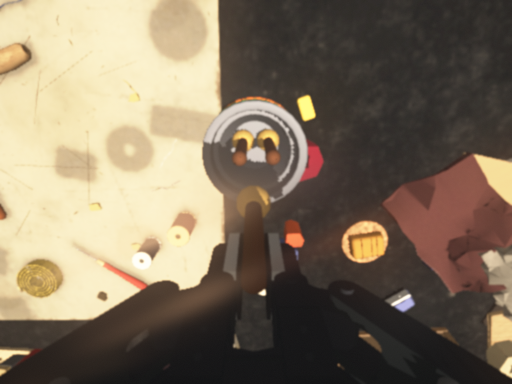

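Emit:
drive_tool --plan "-1 0.5 12 1 0 0 0; -1 0 25 0.5 0 0 0; -1 0 30 0 0 0 0; -1 0 22 0 0 0 0; -1 0 10 0 0 0 0; -1 0 4 0 0 0 0"

```text
clock: 61.25
tcp_pos: [0.4648, -0.0709, 0.1753]
orientation: [0.612, -0.612, -0.355, 0.355]
wrist_force: [0.1, 0.7, -0.2]
finger_gap: 0.0105
```

Run:
```python
from h import *
plan(.4656,-.0718,.155,60,n=1,g=-1)
```

```text
cur [ 0.4648 -0.0709  0.1753] psi 60.2 gap 0.0105 t 61.25 F [ 0.1  0.7 -0.2] dist 20 rv [-0.   0.2  0. ] n 1
-1 -0.4 20.3 -1.1 -0.0 0.2 0.0
```

Emit:
drive_tool --plan "-1 -0.4 2 -1 0 0.2 0; -1 -0.2 5 -0.4 0 0 0; -1 0 5 0 0 0 0; -1 0 3 0 0 0 0; -1 0 1.5 0 0 0 0"

```text
clock: 61.88
tcp_pos: [0.4672, -0.0727, 0.1595]
orientation: [-0.612, 0.613, 0.354, -0.353]
wrist_force: [0.8, 0.1, -1.0]
finger_gap: 0.0104
```

Run:
```python
from h import *
plan(.4656,-.0718,.1486,60,n=1,g=-1)
```

```text
cur [ 0.4672 -0.0727  0.1595] psi 60.0 gap 0.0104 t 61.88 F [ 0.8  0.1 -1. ] dist 11 rv [ 0.2 -0.   0. ] n 1
-1 -0.1 10.9 1.9 0.2 -0.0 0.0
```

Emit:
drive_tool --plan "-1 0 3 1.2 0.1 0 0; -1 0 3 0.4 0 0 0; -1 0 2 0 0 0 0; -1 0 1.2 0 0 0 0; -1 0 0.8 0 0 0 0"

```text
clock: 62.5
tcp_pos: [0.4658, -0.0718, 0.1489]
orientation: [-0.612, 0.613, 0.354, -0.353]
wrist_force: [-0.5, 0.2, -0.5]
finger_gap: 0.0103
```

Emit:
drive_tool --plan "-1 0 0.5 0 0 0 0; -1 0 0.5 0 0 0 0"

```text
clock: 62.75
tcp_pos: [0.4662, -0.072, 0.1485]
orientation: [-0.612, 0.613, 0.354, -0.353]
wrist_force: [-0.4, -0.5, 4.3]
finger_gap: 0.0102
```

Emit:
drive_tool --plan "-1 0 -0.2 0 0 0 0; -0.85 0 0 0 0 0 0; -0.7 0 0 0 0 0 0; -0.55 0 0 0 0 0 0; -0.55 0 -8 0 0 0 0; -0.5 0 -25 0 0 0 0; -0.3 0 -40 0 0 0 0; -0.3 0 -40 0 0 0 0"

```text
clock: 63.75
tcp_pos: [0.4639, -0.0713, 0.2629]
orientation: [0.614, -0.611, -0.353, 0.354]
wrist_force: [0.8, 0.1, 0.3]
finger_gap: 0.0298
```

Run:
```python
from h import *
snap('wrist','w37'); snap('side','s37')
I=cv2.imread('pics/s37.png')[130:300,160:360]; cv2.imwrite('pics/s37c.png',cv2.resize(I,None,fx=3.5,fy=3.5,interpolation=cv2.INTER_CUBIC))
```

```text
(no output)
```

View pics/w37.png

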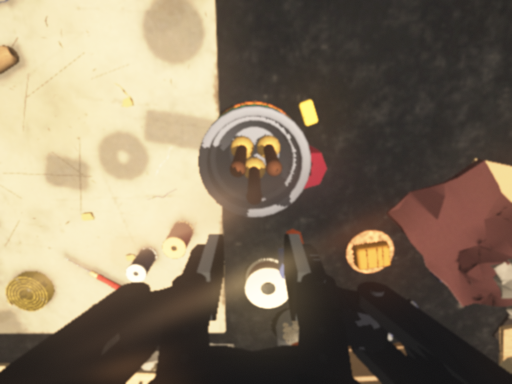

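View pics/s37c.png

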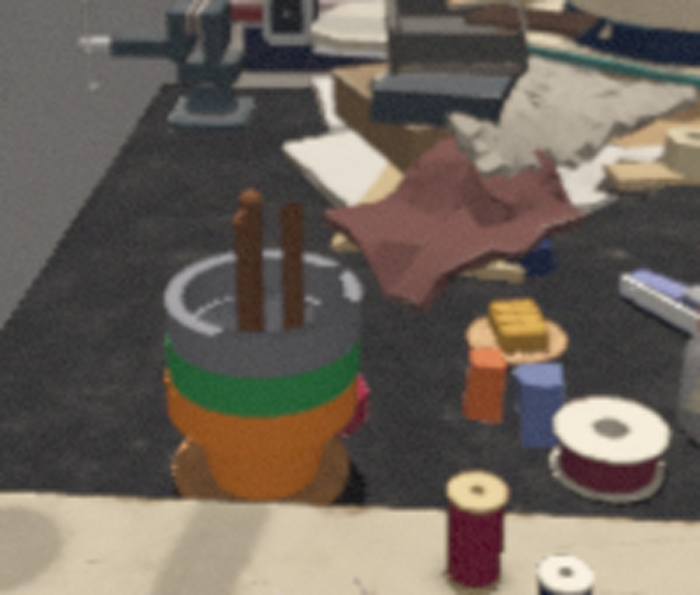

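Emit:
drive_tool --plan "-0.2 5 -20 -20 0 0 0; -0.2 10 -20 -30 0 0 0; -0.2 10 0 -30 0 0 0; -0.2 5 0 -10 0 0 0; -0.2 0 0 0 0 0 0; -0.2 0 0 0 0 0 0"

```text
clock: 64.6
tcp_pos: [0.5592, -0.0907, 0.308]
orientation: [-0.612, 0.613, 0.354, -0.353]
wrist_force: [-0.1, -0.3, 0.2]
finger_gap: 0.0343
```

Run:
```python
from h import *
st()
for n in ['wrist','top','side']:
    im,d,c=snap(n,n[0]+'38'); X=cloud(d,c); Z=X[...,2]
    r=np.hypot(X[...,0]-.653,X[...,1])
    w=(r<.06)&(Z>.015)&(Z<.03); P=X[w]
    k=(r<.036)&(Z>.0015)&(Z<.03); Q=X[k]
    print(n,len(P),'wax',P.mean(0).round(4),cv2.minAreaRect((P[:,:2]*1000).astype(np.float32)),'coaster disc',((np.percentile(Q,1,0)+np.percentile(Q,99,0))/2).round(4),'ring',ring(X,(.653,0),.002,.009,.024,.034))
    print('   pot',ring(X,(.4515,-.063),.1,.122,.037,.054))
I=cv2.imread('pics/w38.png'); cv2.imwrite('pics/w38b.png',cv2.resize(I,None,fx=1.5,fy=1.5,interpolation=cv2.INTER_CUBIC))
```

```text
{'clock': 64.6, 'joint_pos': [-0.3026, 0.2865, 0.1422, 1.424, 0.0004, 0.2211], 'qvel': [0.0014, -0.0016, -0.0074, -0.0001, -0.0014, 0.002], 'tau': [-0.0461, -46.4052, 30.3773, -0.1162, 0.0014, 0.0011], 'tcp_pos': [0.5592, -0.0907, 0.308], 'orientation': [-0.6118, 0.613, 0.3542, -0.3528], 'wrist_force': [-0.0956, -0.3461, 0.2174], 'ft_torque': [0.0328, 0.0123, -0.0099], 'finger_gap': 0.0343}
wrist 737 wax [0.6495 0.0014 0.0188] ((636.516357421875, 11.267040252685547), (47.943756103515625, 80.11932373046875), 49.64302062988281) coaster disc [ 0.6525 -0.0009  0.0109] ring (array([ 6.53e-01, -5.00e-04]), np.float64(0.0281), 34, np.float64(0.0029))
   pot (array([ 0.4521, -0.0626]), np.float64(0.0448), 36, np.float64(0.1104))
top 207 wax [0.6534 0.0012 0.0206] ((635.88037109375, 8.837326049804688), (43.79227828979492, 74.90042877197266), 65.52481842041016) coaster disc [ 6.525e-01 -5.000e-04  1.270e-02] ring (array([ 6.544e-01, -5.000e-04]), np.float64(0.0287), 34, np.float64(0.0049))
   pot (array([ 0.4528, -0.061 ]), np.float64(0.045), 36, np.float64(0.1123))
side 158 wax [0.6449 0.0035 0.0193] ((649.354248046875, 11.016735076904297), (74.66691589355469, 73.24072265625), 9.337301254272461) coaster disc [ 0.6518 -0.0037  0.0107] ring (array([0.6502, 0.0008]), np.float64(0.0288), 8, np.float64(0.003))
   pot (array([ 0.4486, -0.0661]), np.float64(0.0454), 34, np.float64(0.1086))
```

View pics/w38b.png

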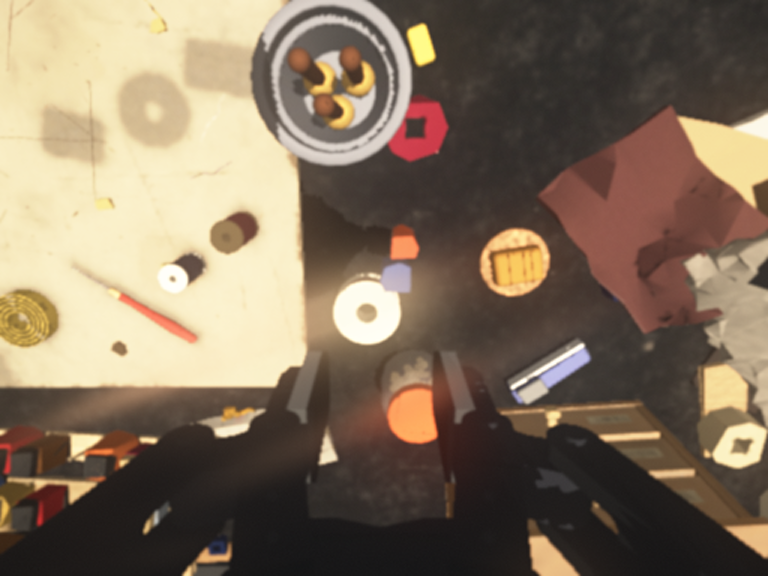

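View pics/t38.png

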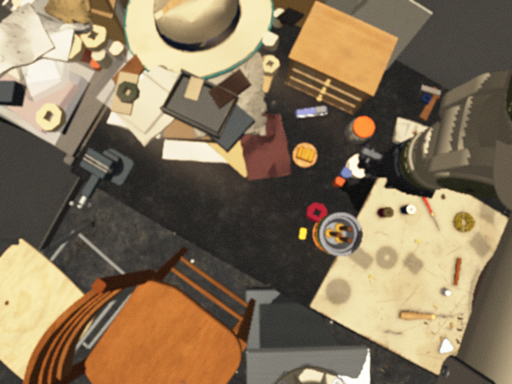

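Run:
```python
from h import *
for n in ['w38','t38']:
    im,d,c=load(n); X=cloud(d,c); Z=X[...,2]
    r=np.hypot(X[...,0]-.653,X[...,1]); P=X[(r<.036)&(Z>.014)&(Z<.03)]
    print(n,P.mean(0).round(4),cv2.minAreaRect((P[:,:2]*1000).astype(np.float32)))
    Q=X[(np.hypot(X[...,0]-.4515,X[...,1]+.063)<.045)&(Z>.156)&(Z<.175)]
    if len(Q)>10:
        _,lab,ctr=cv2.kmeans((Q[:,:2]).astype(np.float32),3,None,(3,50,1e-6),5,cv2.KMEANS_PP_CENTERS); print(len(Q),ctr.round(4))
im,d,c=load('w38')
I=im[0:120,150:300,::-1]; cv2.imwrite('pics/w38c.png',cv2.resize(I,None,fx=5,fy=5,interpolation=cv2.INTER_CUBIC))
```

```text
w38 [ 0.6516 -0.0015  0.0183] ((652.6096801757812, -1.6331405639648438), (42.75464630126953, 30.651317596435547), 69.90428161621094)
536 [[ 0.4649 -0.0703]
 [ 0.44   -0.07  ]
 [ 0.4528 -0.0467]]
t38 [6.539e-01 5.000e-04 2.040e-02] ((654.8050537109375, 0.24106407165527344), (42.994850158691406, 31.551651000976562), 68.70552825927734)
72 [[ 0.4529 -0.047 ]
 [ 0.4402 -0.0684]
 [ 0.4649 -0.0695]]
```

View pics/w38c.png

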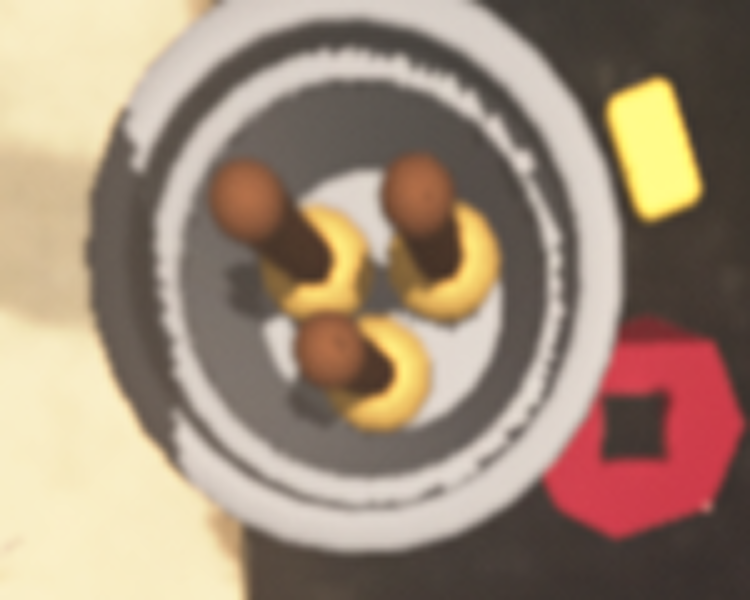

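Emit:
drive_tool --plan "0 0 -20 0 0 0 0; 0 0 -20 0 0 0 0; 0 0 0 0 0 0 0; 0 0 0 0 0 0 0; 0 0 0 0 0 0 0; 0 0 0 0 0 0 0; 0 0 0 0 0 0 0; 0 0 0 0 0 0 0"

```text
clock: 65.75
tcp_pos: [0.5562, -0.09, 0.347]
orientation: [0.613, -0.612, -0.353, 0.354]
wrist_force: [-0.2, -0.3, -0.4]
finger_gap: 0.0429
```

Run:
```python
from h import *
for n in ['top','wrist']:
    im,d,c=snap(n,n[0]+'39'); X=cloud(d,c); Z=X[...,2]
    r=np.hypot(X[...,0]-.653,X[...,1]); P=X[(r<.036)&(Z>.014)&(Z<.03)]
    print(len(P),P.mean(0).round(4), ring(X,(.653,0),.002,.009,.024,.034), ring(X,(.4515,-.063),.1,.122,.037,.054))
job.hand_in()
```

```text
208 [6.538e-01 5.000e-04 2.020e-02] (array([0.6543, 0.    ]), np.float64(0.0287), 34, np.float64(0.0049)) (array([ 0.4528, -0.061 ]), np.float64(0.045), 36, np.float64(0.1121))
594 [ 0.652  -0.0016  0.0184] (array([ 6.532e-01, -6.000e-04]), np.float64(0.028), 35, np.float64(0.0029)) (array([ 0.4518, -0.0625]), np.float64(0.0451), 36, np.float64(0.1105))
the job is handed in; nothing more can be done
```

The job is handed in at about 66 s of the 210 s allowed. I laid the beeswax on the coaster, then nested the three pots that were there (orange, green, grey) in the saucer. Last, I lowered the three weights one by one onto the floor of the grey top pot.

Last checks:
- **Beeswax:** it lies flat within about 2 mm of the coaster's centre. I saw no sign that it had been knocked.
- **Stack:** each pot touched down at its computed height under 10 N or less. The top rim reads 0.109 to 0.112 m in the three views (0.112 m expected), and the stack looks straight and level from the side.
- **Weights:** all three stand upright side by side. Their stem tips are within about 1 to 2 mm of where the feet were set down, and each touched the floor at 4 to 6 N.

The other things on the bench look to be where they were in the pictures. The cameras disagree by up to about 5 mm on absolute positions, so I relied on comparisons within one camera. The gripper read 7 mm on the grey pot's rim instead of 9 mm, but that pot hung level and seated as expected.

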